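# Demagnetise two hand tools

### The arm

A 6-joint arm with a two-finger parallel gripper is mounted at the origin on a cart in front of the work surface, level with it; the furniture and walls round the work are solid. World frame = base frame: x ahead of the robot, y to its left, z up, the work surface at z = 0. Lengths are in m, angles in rad, forces in N, time in s.
With the tool pointing down it reaches from about 0.375 to 0.925 m from the base axis. Payload 5.7 kg.
Tool frame: the origin (TCP) lies at the very end of the fingers, on their centre line; the grasp point (between the pads) lies 19 mm behind it (bot.grip_point_offset is the x of the grasp point in the tool frame, in m); x points along the fingers, y is the direction in which the jaws open and shut, and the axes are right-handed (so a half turn about x gives the same grasp; the last joint's range is limited). The gripper opens to 88 mm and grips with 3 to 60 N. Pads are 20 mm wide; open, the fingers measure 115 mm over their backs; the gripper's body (75 mm by 178 mm) begins 61 mm behind the grasp point.
Start: joints at [-0.115, 0.359, 1.51, -0, 1.272, -0.115], TCP at [0.6, -0, 0.184] pointing down, gripper open.
Joint ranges: [-2.97, 2.97], [-1.01, 2.36], [0.21, 2.38], [-0.96, 4.11], [0.2, 2.71], [-2.98, 2.98]. Speed limits (rad/s): [2.39, 2.39, 3.14, 3.14, 3.14, 3.14].

### API

Orientations are given as a unit quaternion [x, y, z, w].
In Python, from cell import bot, vision, sign_off gives the robot as it stands. The module is installed in compiled form; this text tells all that it offers.
- The arm moves only by the tool send_rows, never from a script. Its argument "increments" is a list of rows, each a list of 3 entries, a list of its own where there are three numbers: the shift along the tool's x, y, z in mm, then the turn, a rotation vector about the tool's x, y, z in degrees, then the opening, from -1 (shut) to 1 (fully open). A call has 1 to 5 rows; each row is the pose to reach, as a shift and turn from the pose commanded when the call began, along the tool's axes at that moment; what a row does not reach only later rows make up. A row lasts 1/8 s, in which the tool goes at most 62.5 mm and 10.7 degrees, less where a joint would pass 70% of its speed; a pose out of reach is approached as far as the arm can. A call with a gripper value outside its range is refused whole. The fingers move at their own pace and stop on an object; "grip_force" is the grip in N (left out, the last holds). Time passes only in rows, so rows that repeat a pose let the fingers close. It gives the time, the measured TCP pose, the force and the opening at its end, in the units of the state.
- bot.observe(): the state, without advancing time (a new reading comes with each control period).
- vision.capture(name): name is "scene" or "side" or "wrist"; returns a dict with "img" (400x640x3 uint8, red, green, blue), "depth" (400x640 float32, m along the optical axis (not along the pixel's ray), 0 where there is no reading), "mtx" (3x3 intrinsics, pixels), "R" (3x3) and "t" (3): a world point X has camera coordinates R X + t. Camera axes: x right, y down, z forward; pixel columns grow to the right and rows downward; lengths in m; the calibration is good to about 2 mm. A picture is of the moment at which its call begins.
- sign_off(): hands the job in, once; it reports no verdict.
Trained networks look in the newest picture that a camera, given by its name, has taken for a name from the list of things; names that differ only in an ending like _2 or _b are one class to them, and where a whole thing is asked for, a point or a joint stands for the part that bears it (a point fixed in the world has none). Each returns a list of dicts, best first, with "score" (0 to 1); they miss things now and then, are a little off and sometimes report something else, mostly with a low value. They report only what shows in the picture. A call takes as long as a camera call. They do not tell look-alikes from the thing itself.
- vision.recognise(camera, thing): "box" ([left, top, width, height] in pixels, round what is visible of it).
- vision.tip_of(camera, thing): "position" ([column, row] in pixels: a listed point, or the origin of a listed thing).
The state is a dict: "time": time; "qpos": joint angles; "qd": joint speeds; "effort": joint torques, N m; "ee_pos": TCP position; "ee_rot": TCP orientation; "ft_force": force on the tool from outside, world axes, zero at the start; "wrist_torque": the same for the moment, N m; "gripper_width": finger opening in m.
Only numpy, scipy, OpenCV 4.12 (cv2) and the standard library are available. Lean on these libraries where they do the work, as an engineer would, in place of code of your own. Each camera call takes 0.05 s, during which the arm holds its last target.

### The job

Lay the yellow screwdriver and the red-handled pliers flat in the metal tray, side by side, then slide the loaded tray along the bench, handle outwards, into the mouth of the grey demagnetiser until it is fully home. Then tilt the red-knobbed spring lever well over to the left (towards the green dot), hold it there for about a second and let it spring back upright; never tilt it over to the right. Leave the hammer where it lies.

Things in the scene. Friction and masses are not known exactly. Their poses are not given: they have to be found in the camera images.
- demagnetiser: Fixed bench demagnetiser: low grey tunnel housing, 160 deep (x) x 250 wide (y) x 95 high, without a floor: the tray slides in on the bench. Origin: centre of its footprint, on the bench; x points inwards from the mouth. Back stop inside at x = +60: a tray fully home has its centre at x = -9, handle outside. Grey pod 60 x 90 x 50 high on its right, centred at x -65, y -170, carries the lever.
- mouth (a point): Middle of the mouth at bench level, in the housing's front (-x) face. Opening 218 wide, 58 high; steel cheeks 26 high on both sides flare out to about 240 and stand about 23 in front of the face. Axes as the demagnetiser's.
- lever_knob (a point): Centre of the red ball knob (diameter 20) on top of the lever; 113 above the bench when upright. On the pod a green dot lies left (+y) of the lever, a white one right. The stem below it is 8 thick; its pivot is 60 below the knob's centre. The knob stands 35 clear of the plane of the housing's right-hand side wall.
- lever (a joint): Lever angle in rad: 0 upright (spring-centred), positive = tilted to the demagnetiser's left (+y of the demagnetiser, towards the green dot), stops at +-0.55. Light spring: about 2 N at the knob holds it fully over; it springs back by itself when let go.
- tray: Loose shallow metal tray, 138 deep (x) x 208 wide (y), walls 20 high and 4 thick, floor 4 thick, black lining, 0.35 kg; inside 130 x 200. Origin at the centre of its underside, which lies on the bench; x axis points away from the handle. Goes into the demagnetiser with its x axis along the demagnetiser's x axis (5 mm of play each side); dragging it loaded takes 3 to 8 N.
- tray_handle (a point): Grip point on the tray's black bar handle: the bar, 14 wide (y) and 72 long (x), stands out from the middle of the tray's front wall in -x of the tray, from 10 to 40 above the bench; this point is 26 above the bench, 116 from the tray's centre. Its axes are the tray's.
- driver_handle (a point): Yellow screwdriver, 172 long, lying down, 0.09 kg. Point near its centre of mass, half-way up the handle (handle 100 long, 22 wide, 28 high; this point is 12 to 14 above what it lies on). y axis runs along the tool: the butt end is 56 away in +y, the blade's tip 116 away in -y.
- driver_tip (a point): Point 2 mm short of the end of the screwdriver's blade. The tool rests on its handle, so the blade hovers a little: this point is about 14 above what it lies on.
- pliers_pivot (a point): Red-handled pliers, 158 long, 14 high, lying flat, 0.17 kg. Point at the pivot, 7 above what they lie on, where they are about 32 wide across (x) and can be gripped across. y axis runs along the tool: handle ends 93 away in +y (65 wide over both handles), jaw tip 65 away in -y (25 wide).
- pliers_ends (a point): Point midway between the ends of the pliers' handles (3 mm short of the end), 7 above what they lie on.
- hammer: Bystander: hammer with wooden handle, 282 long (y), 109 over the head (x), 24 high, lying at the left; origin at the centre of its underside.
Not all that is in view belongs to the job. Leave any orange look-alike of the part that bears pliers_pivot alone.

How it is judged:
By the outcome, as a careful person would: the job done as asked, in the order asked, and still so for the second after the job is handed in, with the robot touching nothing.
It also fails if it takes over 72 s, if anything falls off the work surface, if the arm or the gripper's body presses on something with over 40 N, if the wrist force passes 120 N, or if a joint passes its speed limit or range.

## Working session

There is one attempt and no reset: what is moved stays moved. The work goes in short steps, Python scripts to look and compute and a tool call to move; the robot and the scene stay as the last step left them, time stands still between calls to the robot, and variables do not carry over. Pictures are saved under pics/ and viewed, and the job is handed in when it is done.

Besides the shell and the picture viewer there is one more tool, called as a command line: name --argument value ..., lists and objects as JSON in quotes. send_rows: Moves the arm, as the interface text tells. Its arguments: {"type":"object","properties":{"increments":{"type":"array"},"grip_force":{"type":"number"}},"required":["increments"]}

```bash
mkdir -p pics; cat > h.py <<'E'
import numpy as np, cv2
from cell import bot, vision, sign_off
from scipy.spatial.transform import Rotation as Rn
def px2w(c,u,v,d):
    K=np.array(c['mtx']);p=np.linalg.inv(K)@np.array([u,v,1.])*d
    return np.array(c['R']).T@(p-np.array(c['t']))
def ray(c,u,v,z):
    K=np.array(c['mtx']);R=np.array(c['R']);o=-R.T@np.array(c['t']);d=R.T@(np.linalg.inv(K)@np.array([u,v,1.]))
    return o+d*(z-o[2])/d[2]
def cloud(c):
    d=c['depth'];v,u=np.mgrid[0:400,0:640];K=np.array(c['mtx'])
    p=np.stack([(u-K[0,2])/K[0,0]*d,(v-K[1,2])/K[1,1]*d,d],-1)
    return (p-np.array(c['t']))@np.array(c['R'])
def save(c,n): cv2.imwrite('pics/%s.png'%n,c['img'][...,::-1])
Z=dict(mouth=0,lever_knob=.113,tray=0,tray_handle=.026,driver_handle=.013,driver_tip=.014,pliers_pivot=.007,pliers_ends=.007,demagnetiser=0,hammer=0)
E
python3 - <<'E'
from h import *
print(bot.observe(), bot.grip_point_offset)
for n in ['scene','side','wrist']:
    c=vision.capture(n);save(c,n+'0')
    print(n,-np.array(c['R']).T@c['t'])
    for k,z in Z.items():
        for r in vision.tip_of(n,k)[:3]:
            u,v=r['position'];print(k,round(r['score'],2),np.round([u,v]),np.round(ray(c,u,v,z),3))
E
```

```text
{'time': 0.0, 'qpos': array([-1.15109052e-01,  3.59482588e-01,  1.51144920e+00,  1.74423979e-05,
        1.27248903e+00, -1.15125817e-01]), 'qd': array([ 5.19497024e-04,  1.02363932e-03, -4.18119665e-04,  6.58306716e-05,
       -4.26309918e-05, -1.85668964e-03]), 'effort': array([-2.01257943e-03, -5.15376234e+01, -2.70722097e+01,  6.73234044e-02,
        3.48843460e-02, -1.61260368e-04]), 'ee_pos': array([5.99231558e-01, 8.27901356e-05, 1.83616625e-01]), 'ee_rot': array([ 0.49959998,  0.50051287, -0.50039379,  0.49949252]), 'ft_force': array([-0.48629105, -0.09282075,  0.86389955]), 'wrist_torque': array([-0.0330205 ,  0.01802286,  0.03559623]), 'gripper_width': 0.0875835283185092} -0.0187
scene [-0.12842282  1.14530968  1.16710596]
mouth 0.55 [388. 182.] [ 0.514 -0.302  0.   ]
lever_knob 0.47 [302. 182.] [0.708 0.001 0.113]
tray 0.81 [316. 251.] [0.536 0.17  0.   ]
tray_handle 0.58 [346. 264.] [0.412 0.19  0.026]
driver_handle 0.67 [399. 177.] [ 0.486 -0.339  0.013]
driver_tip 0.46 [386. 184.] [ 0.509 -0.272  0.014]
pliers_pivot 0.83 [382. 228.] [ 0.405 -0.044  0.007]
pliers_pivot 0
[... 962 characters left out ...]
[0.779 0.167 0.   ]
hammer 0.58 [258. 184.] [0.499 0.483 0.   ]
hammer 0.3 [297. 209.] [0.532 0.172 0.   ]
wrist [0.59959204 0.08379993 0.38322326]
mouth 0.52 [268. 294.] [ 0.521 -0.2    0.   ]
lever_knob 0.91 [417. 199.] [ 0.703 -0.002  0.113]
tray 0.62 [261.  30.] [0.532 0.178 0.   ]
tray_handle 0.92 [150.  12.] [0.414 0.19  0.026]
driver_handle 0.59 [255. 377.] [ 0.491 -0.365  0.013]
driver_tip 0.69 [260. 326.] [ 0.507 -0.253  0.014]
pliers_pivot 0.97 [270. 295.] [ 0.526 -0.198  0.007]
pliers_pivot 0.57 [176. 199.] [ 0.399 -0.036  0.007]
pliers_ends 0.93 [156. 249.] [ 0.356 -0.115  0.007]
pliers_ends 0.75 [262. 339.] [ 0.507 -0.286  0.007]
demagnetiser 0.75 [456.  36.] [0.771 0.172 0.   ]
```

View pics/scene0.png

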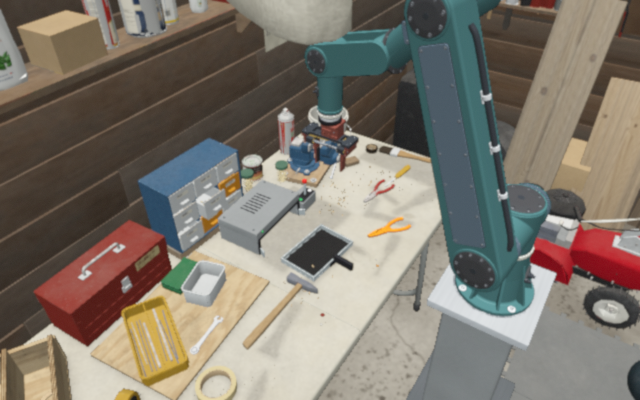

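View pics/side0.png

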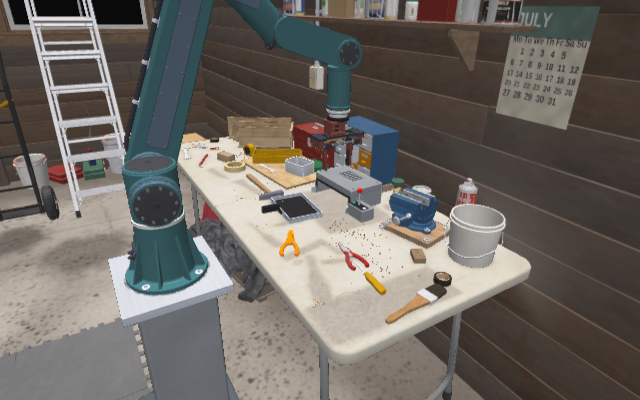

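View pics/wrist0.png

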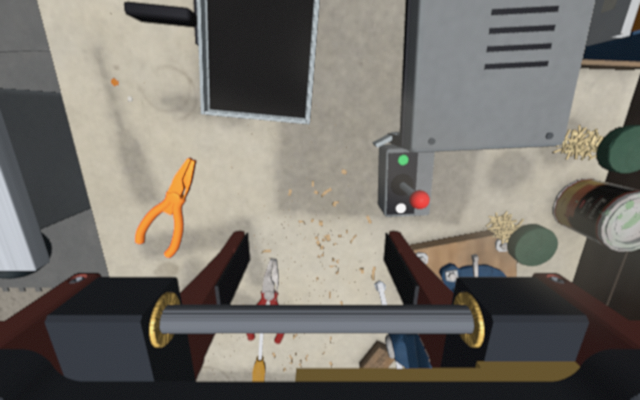

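```bash
cat >> h.py <<'E'
def togo(p,yaw=None):
    """shift in tool mm to world p; turn about tool to make tool down with jaw(y) axis at world yaw (rad)"""
    o=bot.observe();R=Rn.from_quat(o['ee_rot']).as_matrix()
    s=R.T@(np.array(p)-o['ee_pos'])*1000
    t=None
    if yaw is not None:
        for a in(yaw,yaw+np.pi):
            x=np.array([0,0,-1.]);y=np.array([np.cos(a),np.sin(a),0]);T=np.stack([x,y,np.cross(x,y)],1)
            r=Rn.from_matrix(R.T@T).as_rotvec(degrees=True)
            if t is None or np.linalg.norm(r)<np.linalg.norm(t): t=r
    return np.round(s,1),None if t is None else np.round(t,1)
E
python3 - <<'E'
from h import *
o=bot.observe();print(np.round(Rn.from_quat(o['ee_rot']).as_matrix(),2))
print(togo([.5,-.38,.2],0))
E
```

```text
[[-0.  1. -0.]
 [ 0. -0. -1.]
 [-1. -0. -0.]]
(array([ -15.6, -100. ,  380. ]), array([-0., -0.,  0.]))
```

send_rows --increments '[[[-15, -25, 60], [0, 0, 0], 1], [[-15, -50, 120], [0, 0, 0], 1], [[-15, -75, 180], [0, 0, 0], 1], [[-15, -90, 240], [0, 0, 0], 1], [[-15, -100, 300], [0, 0, 0], 1]]'

```text
time: 2.28
ee_pos: [0.5002, -0.2952, 0.1998]
ee_rot: [0.5, 0.5, -0.5, 0.5]
ft_force: [0.9, 0.8, -0.9]
gripper_width: 0.0884
```

send_rows --increments '[[[0, 0, 60], [0, 0, 0], 1], [[0, 0, 80], [0, 0, 0], 1], [[0, 0, 80], [0, 0, 0], 1]]'

```text
time: 2.65
ee_pos: [0.501, -0.374, 0.199]
ee_rot: [0.501, 0.5, -0.5, 0.499]
ft_force: [-0.2, -0.1, 0.2]
gripper_width: 0.088
```

```bash
python3 - <<'E'
from h import *
n='wrist';c=vision.capture(n);save(c,n+'1');print(bot.observe()['time'],bot.observe()['ee_pos'],bot.observe()['ft_force'])
for k in ['driver_handle','driver_tip','pliers_pivot','pliers_ends']:
        for r in vision.tip_of(n,k)[:2]:
            u,v=r['position'];print(k,round(r['score'],2),np.round([u,v]),np.round(ray(c,u,v,Z[k]),3))
E
```

```text
2.7 [ 0.50099243 -0.37244188  0.19903972] [-0.30000776  1.24313749 -0.12965971]
driver_handle 0.94 [309. 170.] [ 0.49  -0.369  0.013]
driver_tip 0.81 [322.  82.] [ 0.509 -0.254  0.014]
pliers_pivot 0.71 [334.  33.] [ 0.523 -0.197  0.007]
pliers_ends 0.86 [320. 110.] [ 0.506 -0.289  0.007]
```

View pics/wrist1.png

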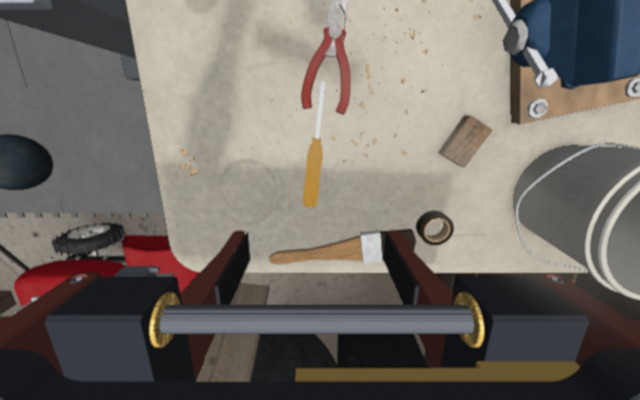

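```bash
python3 - <<'E'
from h import *
print(bot.observe()['ee_pos'],togo([.49,-.369,.1],np.arctan2(-.018,.115)))
E
```

```text
[ 0.50142112 -0.37146864  0.19954278] (array([ 99.5, -11.4,  -2.4]), array([ 9., -0.,  0.]))
```

send_rows --increments '[[[50, -11, -2], [9, 0, 0], 1], [[100, -11, -2], [9, 0, 0], 0.2], [[100, -11, -2], [9, 0, 0], 0.2], [[100, -11, -2], [9, 0, 0], 0.2]]'

```text
time: 3.4
ee_pos: [0.4913, -0.3716, 0.1011]
ee_rot: [0.538, 0.459, -0.537, 0.46]
ft_force: [-0.3, -0.2, 0.9]
gripper_width: 0.0614
```

```bash
python3 - <<'E'
from h import *
n='wrist';c=vision.capture(n);save(c,n+'2')
for k in ['driver_handle','driver_tip','pliers_pivot','pliers_ends']:
        for r in vision.tip_of(n,k)[:2]:
            u,v=r['position'];print(k,round(r['score'],2),np.round([u,v]),np.round(ray(c,u,v,Z[k]),3))
print(bot.observe()['ee_pos'],bot.observe()['qd'],togo([.49,-.369,.004],np.arctan2(-.018,.115)))
E
```

```text
driver_handle 0.7 [318. 187.] [ 0.494 -0.366  0.013]
driver_tip 0.56 [318.  73.] [ 0.511 -0.255  0.014]
pliers_pivot 0.93 [319.   5.] [ 0.521 -0.198  0.007]
pliers_ends 0.44 [314.  74.] [ 0.507 -0.254  0.007]
[ 0.49121345 -0.37230653  0.10126171] [-0.00305634  0.00503573  0.00968537 -0.00119877 -0.00096971 -0.00106708] (array([97.3, -2. , -3.3]), array([-0.1,  0.1, -0.1]))
```

View pics/wrist2.png

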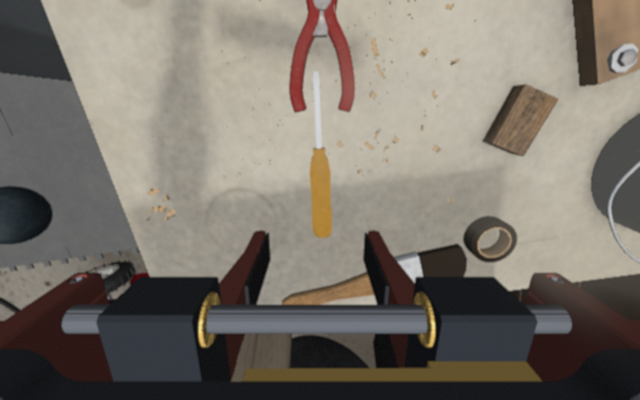

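send_rows --increments '[[[50, 0, -3], [0, 0, 0], 0.2], [[97, 0, -3], [0, 0, 0], 0.2], [[97, 0, -3], [0, 0, 0], 0.2], [[97, 0, -3], [0, 0, 0], -1], [[97, 0, -3], [0, 0, 0], -1]]' --grip_force 15

```text
time: 4.28
ee_pos: [0.4921, -0.3699, 0.0048]
ee_rot: [0.538, 0.458, -0.538, 0.461]
ft_force: [0.4, 0.5, 1.0]
gripper_width: 0.0364
```

send_rows --increments '[[[0, 0, 0], [0, 0, 0], -1], [[0, 0, 0], [0, 0, 0], -1], [[0, 0, 0], [0, 0, 0], -1]]'

```text
time: 4.65
ee_pos: [0.4907, -0.3686, 0.0028]
ee_rot: [-0.538, -0.459, 0.538, -0.459]
ft_force: [-1.0, 0.4, 0.3]
gripper_width: 0.006
```

```bash
python3 - <<'E'
from h import *
n='wrist';c=vision.capture(n);save(c,n+'3')
c=vision.capture('side');cv2.imwrite('pics/side3.png',cv2.resize(c['img'][150:350,250:500,::-1],None,fx=3,fy=3))
print(bot.observe()['gripper_width'])
E
```

```text
0.0006099010548550857
```

View pics/wrist3.png

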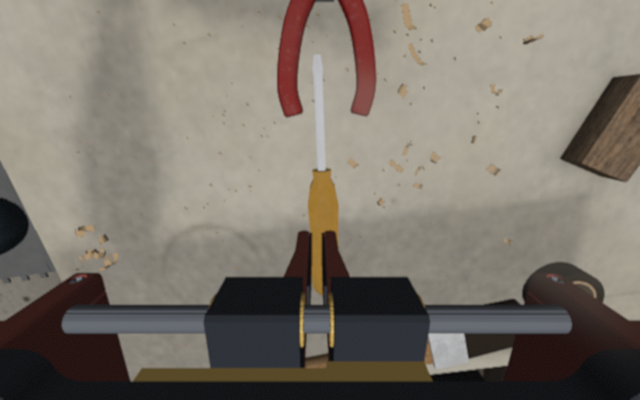

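View pics/side3.png

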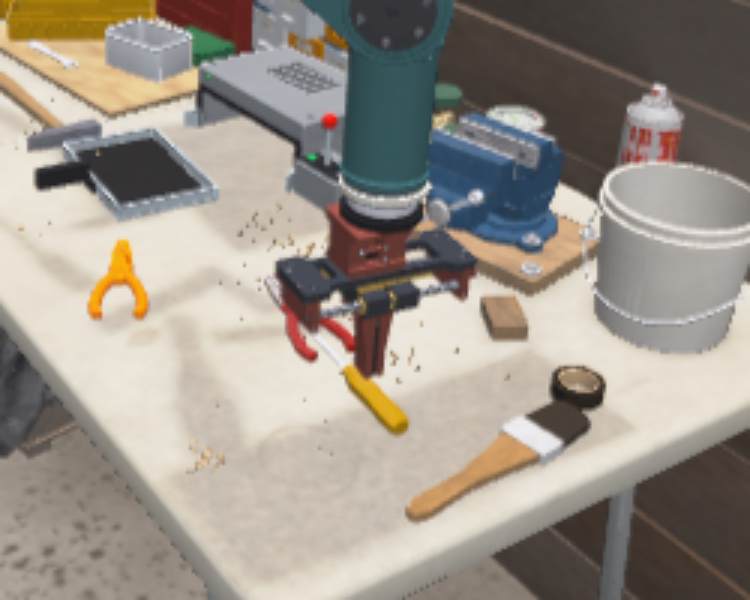

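```bash
python3 - <<'E'
from h import *
o=bot.observe();print(o['ee_pos'],o['ft_force'],o['time'])
for n in ['side','scene','wrist']:
    c=vision.capture(n);K=np.array(c['mtx']);R=np.array(c['R'])
    for P in [o['ee_pos'],[.49,-.369,.0],[.49,-.369,.06]]:
        p=K@(R@np.array(P)+c['t']);print(n,p[:2]/p[2],p[2])
    im=c['img'].copy();p=K@(R@o['ee_pos']+c['t']);p=p[:2]/p[2]
    cv2.drawMarker(im,tuple(int(x) for x in p),(0,255,0),0,5,1)
    if n!='wrist':
        u,v=map(int,p);cv2.imwrite(f'pics/{n}4.png',cv2.resize(im[v-60:v+40,u-60:u+60,::-1],None,fx=5,fy=5))
    C=cloud(c)
    h=cv2.cvtColor(c['img'],cv2.COLOR_RGB2HSV)
    m=(h[...,0]>18)&(h[...,0]<30)&(h[...,1]>180)&(h[...,2]>90)&(np.abs(C[...,0]-.49)<.06)&(np.abs(C[...,1]+.37)<.09)&(C[...,2]<.05)
    P=C[m];print(m.sum(),np.median(P,0) if m.sum() else '',np.percentile(P,[2,98],0) if m.sum() else '')
    B=C[(np.abs(C[...,0]-.44)<.03)&(np.abs(C[...,1]+.3)<.05)];print('bench z',len(B),np.median(B[:,2]) if len(B) else '')
E
```

```text
[ 0.49056847 -0.36847525  0.00250205] [-0.2715024   0.24884207 -0.57251613] 4.75
side [371.39651553 284.47636134] 1.177162679538064
side [371.29237448 285.3359063 ] 1.1775583880048035
side [372.71781757 268.12330431] 1.151917110166399
164 [ 0.48869037 -0.38753495  0.01953205] [[ 0.48067013 -0.42369949  0.00999633]
 [ 0.50001548 -0.33269203  0.02358425]]
bench z 854 0.1287020707996889
scene [401.09956463 175.01811849] 1.9823420163478505
scene [401.2267792 175.5084393] 1.9840061479877775
scene [402.70624526 163.06276806] 1.9465529208287986
0  
bench z 617 0.0011087524702618247
wrist [316.93180792 224.45531363] 0.21469703773795729
wrist [316.31678016 223.92994608] 0.21726563922727432
wrist [316.31124018 264.06601448] 0.16007158216980882
1 [ 0.50171863 -0.38991676  0.01552968] [[ 0.50171863 -0.38991676  0.01552968]
 [ 0.50171863 -0.38991676  0.01552968]]
bench z 29334 0.134146648905442
```

View pics/side4.png

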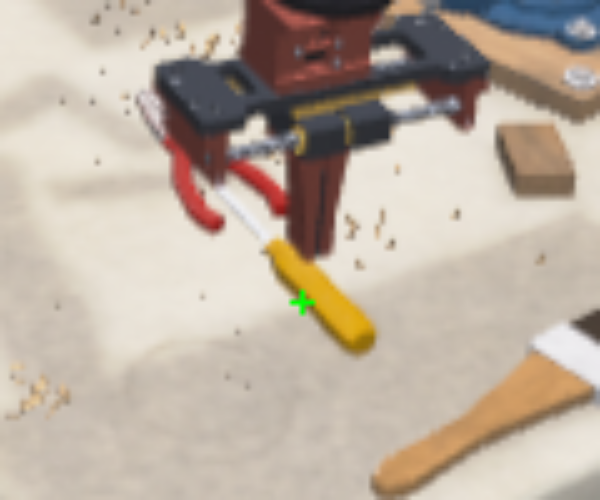

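View pics/scene4.png

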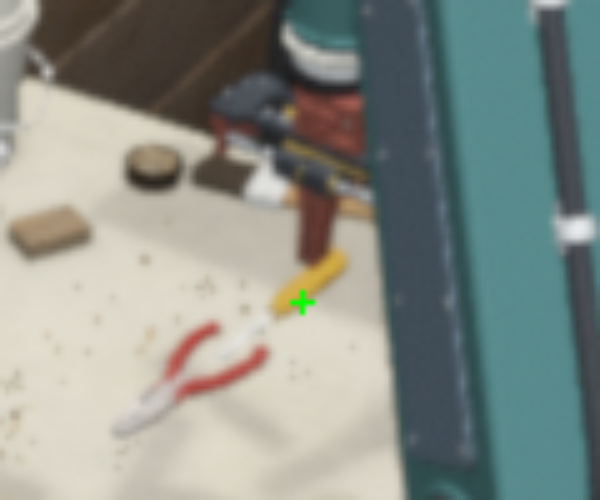

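```bash
python3 - <<'E'
from h import *
c=vision.capture('side');C=cloud(c);o=bot.observe();print(o['ee_pos'],o['time'])
for v in range(262,290,2): print(v,[tuple(np.round(C[v,u],3)) for u in (370,373,376)])
c=vision.capture('wrist');C=cloud(c)
for v in range(215,300,8): print(v,[tuple(np.round(C[v,u],3)) for u in (302,318,332)])
print(c['t'],-np.array(c['R']).T@c['t'])
E
```

```text
[ 0.49052509 -0.36843526  0.00231187] 4.95
262 [(np.float64(0.477), np.float64(-0.37), np.float64(0.086)), (np.float64(0.483), np.float64(-0.377), np.float64(0.088)), (np.float64(0.491), np.float64(-0.379), np.float64(0.086))]
264 [(np.float64(0.476), np.float64(-0.373), np.float64(0.081)), (np.float64(0.482), np.float64(-0.378), np.float64(0.082)), (np.float64(0.491), np.float64(-0.38), np.float64(0.08))]
266 [(np.float64(0.48), np.float64(-0.369), np.float64(0.071)), (np.float64(0.481), np.float64(-0.38), np.float64(0.077)), (np.float64(0.492), np.float64(-0.38), np.float64(0.074))]
268 [(np.float64(0.481), np.float64(-0.368), np.float64(0.063)), (np.float64(0.484), np.float64(-0.377), np.float64(0.067)), (np.float64(0.493), np.float64(-0.379), np.float64(0.065))]
270 [(np.float64(0.481), np.float64(-0.369), np.float64(0.057)), (np.float64(0.483), np.float64(-0.379), np.float64(0.062)), (np.float64(0.495), np.float64(-0.378), np.float64(0.057))]
272 [(np.float64(0.481), np.float64(-0.37), np.float64(0.05)), (np.float64(0.484), np.float64(-0.379), np.float64(0.055)), (np.float64(0.4
[... 2920 characters left out ...]
.float64(0.084)), (np.float64(0.499), np.float64(-0.358), np.float64(0.087))]
279 [(np.float64(0.491), np.float64(-0.335), np.float64(0.125)), (np.float64(0.492), np.float64(-0.359), np.float64(0.091)), (np.float64(0.5), np.float64(-0.337), np.float64(0.125))]
287 [(np.float64(0.491), np.float64(-0.334), np.float64(0.13)), (np.float64(0.492), np.float64(-0.359), np.float64(0.096)), (np.float64(0.5), np.float64(-0.336), np.float64(0.13))]
295 [(np.float64(0.491), np.float64(-0.335), np.float64(0.133)), (np.float64(0.492), np.float64(-0.363), np.float64(0.096)), (np.float64(0.5), np.float64(-0.336), np.float64(0.134))]
[-0.54189986 -0.25439022  0.13031031] [ 0.50326705 -0.28568666  0.20113682]
```

send_rows --increments '[[[0, 0, 0], [0, 0, 0], 0], [[0, 0, 0], [0, 0, 0], 0], [[0, 0, 0], [0, 0, 0], 0]]'

```text
time: 5.38
ee_pos: [0.4906, -0.3685, 0.0024]
ee_rot: [-0.538, -0.459, 0.538, -0.459]
ft_force: [-0.6, -0.1, -0.3]
gripper_width: 0.0274
```

```bash
cat >> h.py <<'E'
def tipz():
    c=vision.capture('wrist');C=cloud(c);o=bot.observe()
    R=Rn.from_quat(o['ee_rot']).as_matrix();L=(C-o['ee_pos'])@R*1000
    h=c['img'].astype(int);red=(h[...,0]>h[...,1]*1.5)&(h.sum(-1)<330)
    m=red&(np.abs(L[...,2])<20)&(L[...,0]>-90)&(L[...,0]<30)&(np.abs(L[...,1])<62)&(C[...,2]>.03)
    P=L[m];return m.sum(),np.round(np.percentile(P,[1,50,95,99,100],0),0).tolist()
E
python3 - <<'E'
from h import *
print(tipz(),bot.observe()['ee_pos'],bot.observe()['gripper_width'])
E
```

```text
(np.int64(1425), [[-90.0, -24.0, -12.0], [-73.0, 14.0, -11.0], [-44.0, 22.0, -11.0], [-40.0, 23.0, -9.0], [-38.0, 24.0, -8.0]]) [ 0.49058461 -0.36849475  0.00243159] 0.030828801938397703
```

send_rows --increments '[[[0, 1, 0], [0, 0, 0], 0.2], [[0, 1, 0], [0, 0, 0], 0.2], [[12, 1, 0], [0, 0, 0], 0.2], [[24, 1, 0], [0, 0, 0], 0.2], [[30, 1, 0], [0, 0, 0], 0.2]]'

```text
time: 6.05
ee_pos: [0.4908, -0.3679, -0.0291]
ee_rot: [-0.538, -0.46, 0.538, -0.458]
ft_force: [0.2, -0.2, -0.3]
gripper_width: 0.0528
```

```bash
python3 - <<'E'
from h import *
print(tipz(),bot.observe()['ee_pos'],bot.observe()['ft_force'])
c=vision.capture('wrist');save(c,'w5')
c=vision.capture('side');cv2.imwrite('pics/side5.png',cv2.resize(c['img'][220:310,320:440,::-1],None,fx=5,fy=5))
E
```

```text
(np.int64(1087), [[-90.0, -37.0, -12.0], [-79.0, -28.0, -11.0], [-62.0, 35.0, -10.0], [-60.0, 37.0, -10.0], [-59.0, 37.0, -8.0]]) [ 0.49059833 -0.36776721 -0.02945572] [-0.09841348 -0.24772761 -0.06410323]
```

View pics/side5.png

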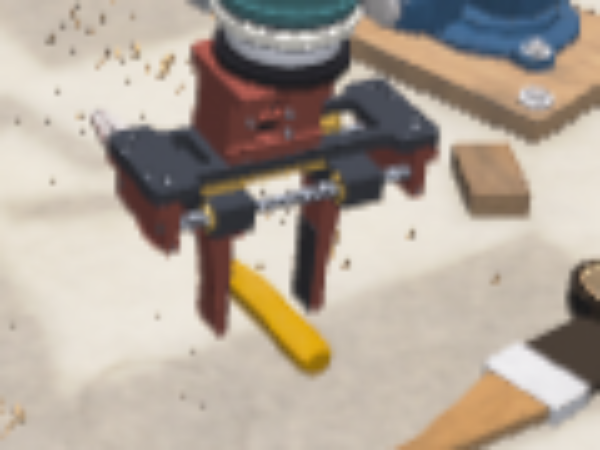

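View pics/w5.png

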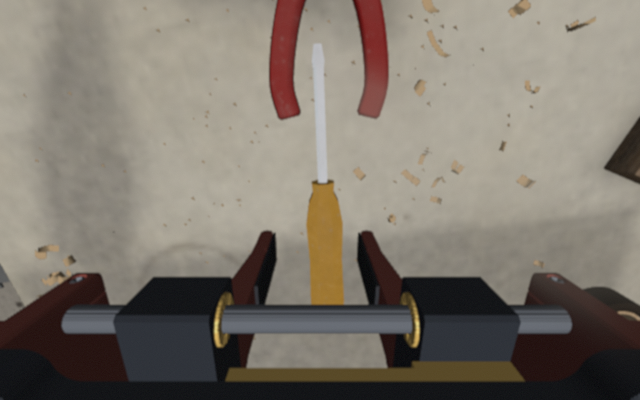

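send_rows --increments '[[[7, 2, 0], [0, 0, 0], 0.2], [[7, 2, 0], [0, 0, 0], -1], [[7, 2, 0], [0, 0, 0], -1], [[7, 2, 0], [0, 0, 0], -1], [[7, 2, 0], [0, 0, 0], -1]]' --grip_force 20

```text
time: 6.82
ee_pos: [0.4938, -0.3691, -0.0343]
ee_rot: [0.538, 0.459, -0.538, 0.459]
ft_force: [0.6, 0.1, 1.0]
gripper_width: 0.0221
```

send_rows --increments '[[[-10, 0, 0], [0, 0, 0], -1], [[-50, 0, 0], [0, 0, 0], -1], [[-100, 0, 0], [0, 0, 0], -1], [[-130, 0, 0], [0, 0, 0], -1]]'

```text
time: 7.32
ee_pos: [0.4943, -0.3697, 0.0986]
ee_rot: [0.538, 0.458, -0.538, 0.46]
ft_force: [0.5, 0.1, -1.1]
gripper_width: 0.022
```

```bash
python3 - <<'E'
from h import *
c=vision.capture('wrist');save(c,'w6');o=bot.observe();print(o['ee_pos'],o['gripper_width'])
print(tipz())
E
```

```text
[ 0.49599538 -0.3711504   0.10204605] 0.022004904858129226
(np.int64(1313), [[-90.0, -21.0, -12.0], [-74.0, 12.0, -11.0], [-46.0, 19.0, -10.0], [-42.0, 21.0, -9.0], [-40.0, 22.0, -7.0]])
```

View pics/w6.png

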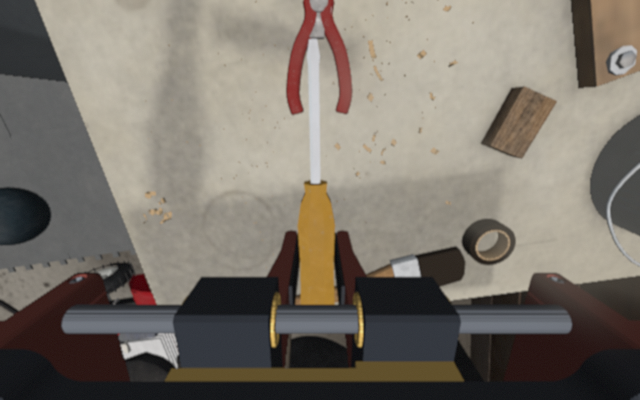

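send_rows --increments '[[[0, -8, -60], [0, 0, 0], -1], [[0, -16, -120], [0, 0, 0], -1], [[0, -24, -180], [0, 0, 0], -1], [[0, -32, -240], [0, 0, 0], -1], [[0, -40, -300], [0, 0, 0], -1]]'

```text
time: 8.05
ee_pos: [0.4999, -0.0644, 0.0945]
ee_rot: [-0.537, -0.46, 0.538, -0.459]
ft_force: [0.9, 0.7, -1.3]
gripper_width: 0.022
```

send_rows --increments '[[[0, -4, -30], [-2, 0, 0], -1], [[0, -4, -30], [-2, 0, 0], -1], [[0, -4, -30], [-2, 0, 0], -1]]'

```text
time: 8.43
ee_pos: [0.5014, -0.0366, 0.0949]
ee_rot: [-0.529, -0.469, 0.53, -0.468]
ft_force: [0.0, -0.3, -0.9]
gripper_width: 0.0221
```

```bash
python3 - <<'E'
from h import *
o=bot.observe();print(o['ee_pos'],o['gripper_width'],o['time'])
for n in ['scene','side','wrist']:
    c=vision.capture(n);save(c,n+'7')
    for k in ['tray','tray_handle','demagnetiser','mouth','lever_knob']:
        for r in vision.tip_of(n,k)[:1]:
            u,v=r['position'];print(n,k,round(r['score'],2),np.round([u,v]),np.round(ray(c,u,v,Z[k]),3))
    np.savez(n+'7.npz',C=cloud(c),img=c['img'])
E
```

```text
[ 0.50137591 -0.03664256  0.09486839] 0.022092264608875353 8.425
scene tray 0.83 [314. 253.] [0.537 0.179 0.   ]
scene tray_handle 0.78 [345. 266.] [0.411 0.196 0.026]
scene demagnetiser 0.84 [260. 225.] [0.774 0.169 0.   ]
scene lever_knob 0.46 [304. 180.] [ 0.707 -0.007  0.113]
side tray 0.57 [294. 209.] [0.522 0.177 0.   ]
side tray_handle 0.65 [267. 206.] [0.423 0.209 0.026]
side demagnetiser 0.95 [347. 200.] [0.754 0.143 0.   ]
side mouth 0.83 [328. 199.] [0.693 0.193 0.   ]
side lever_knob 0.55 [347. 253.] [ 0.423 -0.333  0.113]
wrist lever_knob 0.79 [616. 150.] [ 0.703 -0.001  0.113]
```

View pics/wrist7.png

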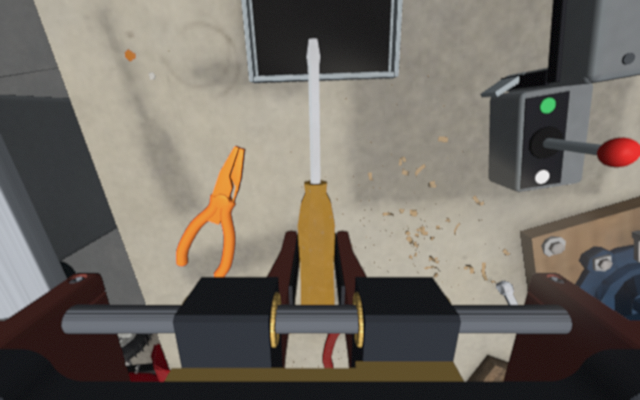

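```bash
python3 - <<'E'
from h import *
c=vision.capture('wrist')
for p in [(246,81),(399,77)]: print(p,ray(c,*p,.02))
for n in ['scene','side']:
    d=np.load(n+'7.npz');C=d['C'];im=d['img'].astype(int).max(-1)
    m=(im<60)&(C[...,2]>-.01)&(C[...,2]<.02)&(abs(C[...,0]-.535)<.12)&(abs(C[...,1]-.175)<.14)
    m2=cv2.morphologyEx(m.astype(np.uint8),cv2.MORPH_OPEN,np.ones((3,3)))
    P=C[m2>0][:,:2].astype(np.float32);r=cv2.minAreaRect(P);print(n,len(P),r,np.median(C[m2>0][:,2]))
# front wall & rim in scene for overall
E
```

```text
(246, 81) [0.45073527 0.08156311 0.02      ]
(399, 77) [0.59034205 0.06776239 0.02      ]
scene 1195 ((0.5317501425743103, 0.172877699136734), (0.17920902371406555, 0.11167462170124054), 84.80014038085938) 0.006848580798122001
side 474 ((0.5376682281494141, 0.19355624914169312), (0.1684867888689041, 0.11409100145101547), 83.194091796875) 0.005099669015159409
```

```bash
python3 - <<'E'
from h import *
print(togo([.4953,.1513,.05],np.radians(-5.6)))
E
```

```text
(array([  45.5,  -29.2, -185.2]), array([-1.4, -0. ,  0. ]))
```

send_rows --increments '[[[0, -10, -60], [-1.4, 0, 0], -1], [[0, -20, -120], [-1.4, 0, 0], -1], [[20, -29, -180], [-1.4, 0, 0], -1], [[65, -29, -185], [-1.4, 0, 0], -1], [[85, -29, -185], [-1.4, 0, 0], -1]]'

```text
time: 10.0
ee_pos: [0.494, 0.1523, 0.0086]
ee_rot: [-0.522, -0.476, 0.524, -0.475]
ft_force: [0.1, 1.1, -1.4]
gripper_width: 0.022
```

```bash
python3 - <<'E'
from h import *
c=vision.capture('wrist');save(c,'w8');o=bot.observe();print(o['ee_pos'],o['gripper_width'],o['time'])
print(togo([.4953,.1513,-.028],np.radians(-5.6)))
E
```

```text
[0.49288874 0.15147845 0.00698808] 0.022069835707216358 10.05
(array([35. ,  2.6, -0.1]), array([0.1, 0.1, 0.3]))
```

View pics/w8.png

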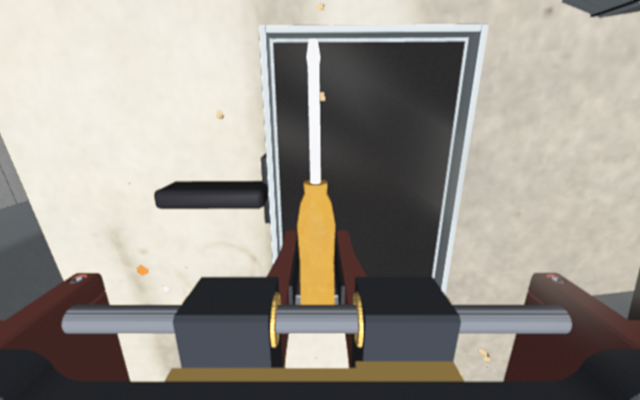

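send_rows --increments '[[[0, 4, 1], [0, 0, 0], -1], [[15, 4, 1], [0, 0, 0], -1], [[28, 4, 1], [0, 0, 0], -1], [[34, 4, 1], [0, 0, 0], -1]]'

```text
time: 10.55
ee_pos: [0.4988, 0.1493, -0.0244]
ee_rot: [-0.524, -0.475, 0.524, -0.475]
ft_force: [0.8, -0.5, -0.5]
gripper_width: 0.022
```

```bash
python3 - <<'E'
from h import *
c=vision.capture('wrist');save(c,'w9');o=bot.observe();print(o['ee_pos'],o['gripper_width'],o['time'],o['ft_force'])
E
```

```text
[ 0.49847503  0.14929688 -0.02481134] 0.022234717413064438 10.6 [-0.05283756  0.84959285 -1.21377412]
```

View pics/w9.png

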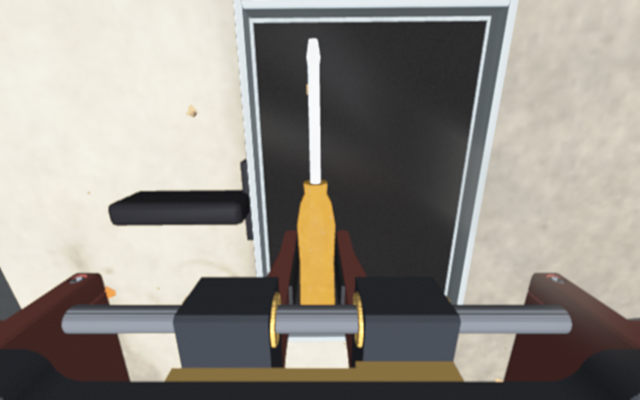

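send_rows --increments '[[[4, 0, 0], [0, 0, 0], -1], [[4, 0, 0], [0, 0, 0], -0.3], [[4, 0, 0], [0, 0, 0], -0.3], [[4, 0, 0], [0, 0, 0], -0.3]]'

```text
time: 11.1
ee_pos: [0.4997, 0.1497, -0.0273]
ee_rot: [0.524, 0.475, -0.524, 0.475]
ft_force: [0.0, -0.1, 0.2]
gripper_width: 0.0306
```

send_rows --increments '[[[-15, 0, 0], [0, 0, 0], -0.3], [[-50, 0, 0], [0, 0, 0], -0.3], [[-110, 0, 0], [0, 0, 0], 0], [[-150, 0, 0], [0, 0, 0], 0]]'

```text
time: 11.6
ee_pos: [0.5003, 0.1498, 0.126]
ee_rot: [0.525, 0.474, -0.523, 0.476]
ft_force: [0.5, -0.1, -0.7]
gripper_width: 0.043
```

```bash
python3 - <<'E'
from h import *
c=vision.capture('wrist');save(c,'w10');o=bot.observe();print(o['ee_pos'],o['gripper_width'],o['time'],o['ft_force'])
for k in ['tray','tray_handle','demagnetiser','mouth','lever_knob','driver_handle','driver_tip']:
        for r in vision.tip_of('wrist',k)[:1]:
            u,v=r['position'];print(k,round(r['score'],2),np.round([u,v]),np.round(ray(c,u,v,Z[k]),3))
# pliers grasp pose
print(togo([.52,-.2,.1],0))
E
```

```text
[0.50331719 0.15040814 0.13051875] 0.043781471131908695 11.65 [-0.20010197  0.1111603   3.27189451]
tray 0.67 [336. 162.] [0.527 0.174 0.   ]
tray_handle 0.62 [235. 160.] [0.416 0.192 0.026]
demagnetiser 0.93 [544. 145.] [0.769 0.17  0.   ]
driver_handle 0.79 [314. 189.] [0.497 0.147 0.013]
driver_tip 0.76 [312.  80.] [0.507 0.265 0.014]
(array([ 21.2,  56. , 345.6]), array([-5.6,  0. ,  0.2]))
```

View pics/w10.png

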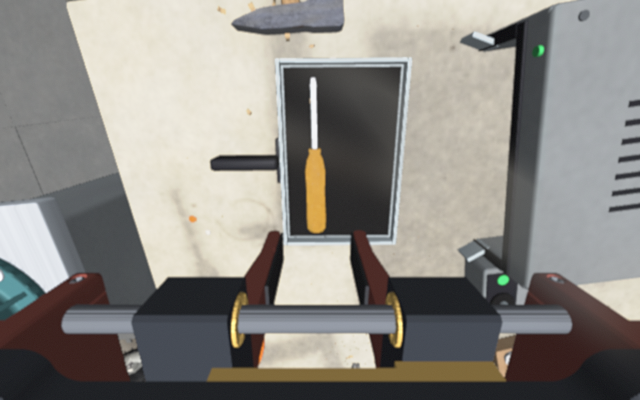

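```bash
python3 - <<'E'
from h import *
c=vision.capture('wrist');C=cloud(c);np.savez('w10.npz',C=C,img=c['img'])
m=(abs(C[...,2]-.095)<.006)&(C[...,0]>.66)
print(m.sum())
pts=[]
for v in range(0,300,10):
    u=np.where(m[v])[0]
    if len(u)>10: pts.append(C[v,u[:2]].mean(0)); print(v,u[0],np.round(C[v,u[1]],3))
pts=np.array(pts);p=np.polyfit(pts[:,1],pts[:,0],1);print(p)
# side wall
for u in range(525,640,15):
    v=np.where(m[:,u])[0]
    if len(v): print(u,v[0],np.round(C[v[0],u],3),v[-1],np.round(C[v[-1],u],3))
# tray rim
m=(abs(C[...,2]-.02)<.005)&(abs(C[...,0]-.53)<.1)&(abs(C[...,1]-.178)<.13)
b=cv2.minAreaRect(C[m][:,:2].astype(np.float32));print(b)
E
```

```text
25816
0 568 [0.692 0.29  0.09 ]
10 561 [0.688 0.285 0.089]
20 560 [0.689 0.278 0.089]
30 560 [0.69  0.272 0.09 ]
40 559 [0.69  0.265 0.089]
50 557 [0.689 0.259 0.09 ]
60 556 [0.69  0.252 0.09 ]
70 554 [0.69  0.245 0.089]
80 555 [0.691 0.238 0.09 ]
90 553 [0.691 0.231 0.09 ]
100 552 [0.691 0.223 0.09 ]
110 550 [0.691 0.216 0.09 ]
120 549 [0.692 0.208 0.089]
130 549 [0.692 0.2   0.091]
140 547 [0.692 0.192 0.09 ]
150 547 [0.692 0.184 0.091]
160 545 [0.693 0.176 0.09 ]
170 545 [0.694 0.167 0.09 ]
180 543 [0.694 0.158 0.09 ]
190 543 [0.695 0.149 0.091]
200 541 [0.695 0.141 0.091]
210 540 [0.695 0.131 0.09 ]
220 540 [0.696 0.121 0.09 ]
230 537 [0.696 0.112 0.091]
240 537 [0.697 0.101 0.09 ]
250 537 [0.698 0.091 0.09 ]
260 534 [0.697 0.081 0.09 ]
270 533 [0.698 0.069 0.089]
280 569 [0.729 0.058 0.094]
[-0.07090504  0.7068335 ]
540 201 [0.694 0.139 0.089] 272 [0.702 0.068 0.091]
555 68 [0.69  0.246 0.089] 272 [0.714 0.069 0.094]
570 0 [0.692 0.29  0.09 ] 281 [0.73  0.057 0.094]
585 0 [0.7   0.288 0.093] 288 [0.748 0.046 0.092]
600 0 [0.712 0.288 0.092] 286 [0.761 0.047 0.092]
615 0 [0.72  0.286 0.094] 284 [0.774 0.049 0.093]
630 0 [0.73  0.285 0.095] 283 [0.789 0.048 0.092]
((0.5148372054100037, 0.17941740155220032), (0.20882980525493622, 0.1709161400794983), 84.63072967529297)
```

```bash
python3 - <<'E'
from h import *
print(togo([.52,-.23,.1],np.radians(-10.6)))
E
```

```text
(array([ 21.2,  58.8, 375.5]), array([5. , 0.1, 0.2]))
```

send_rows --increments '[[[0, 10, 60], [5, 0, 0], 0.1], [[0, 20, 120], [5, 0, 0], 0.1], [[5, 30, 180], [5, 0, 0], 0.1], [[10, 40, 240], [5, 0, 0], 0.1], [[20, 50, 300], [5, 0, 0], 0.1]]'

```text
time: 12.68
ee_pos: [0.5196, -0.1557, 0.1016]
ee_rot: [-0.544, -0.452, 0.544, -0.451]
ft_force: [-0.0, 0.3, -0.6]
gripper_width: 0.0486
```

```bash
python3 - <<'E'
from h import *
print(togo([.52,-.23,.06],np.radians(-10.6)))
E
```

```text
(array([41.5, 14.1, 73. ]), array([-0., -0.,  0.]))
```

send_rows --increments '[[[15, 8, 50], [0, 0, 0], 0.1], [[30, 14, 73], [0, 0, 0], 0.1], [[30, 14, 73], [0, 0, 0], 0.1]]'

```text
time: 13.05
ee_pos: [0.519, -0.2284, 0.0703]
ee_rot: [-0.544, -0.452, 0.545, -0.45]
ft_force: [0.2, -0.5, 0.6]
gripper_width: 0.0482
```

```bash
python3 - <<'E'
from h import *
n='wrist';c=vision.capture(n);save(c,'w11');o=bot.observe();print(o['ee_pos'],o['gripper_width'],o['time'])
for k in ['pliers_pivot','pliers_ends']:
        for r in vision.tip_of(n,k)[:2]:
            u,v=r['position'];print(k,round(r['score'],2),np.round([u,v]),np.round(ray(c,u,v,Z[k]),4))
E
```

```text
[ 0.51920121 -0.22716588  0.0710816 ] 0.04836789397274789 13.1
pliers_pivot 0.95 [317. 167.] [ 0.5254 -0.1957  0.007 ]
pliers_pivot 0.64 [126.   4.] [ 0.3968 -0.0344  0.007 ]
```

View pics/w11.png

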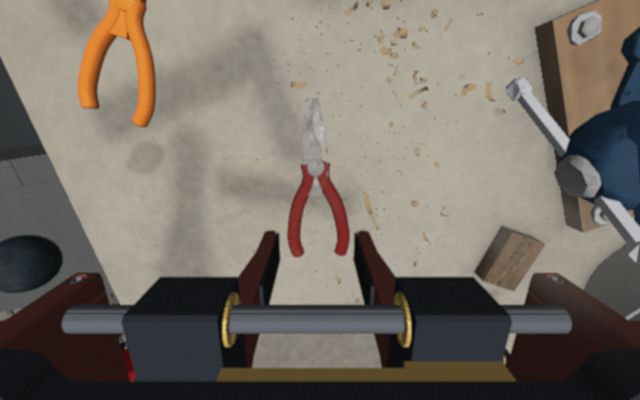

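```bash
python3 - <<'E'
from h import *
print(togo([.5255,-.196,-.036],np.radians(-8.3)))
E
```

```text
(array([ 1.083e+02,  1.000e-01, -3.080e+01]), array([-2.2, -0.1,  0.1]))
```

send_rows --increments '[[[0, 0, -31], [-2.2, 0, 0], 0.3], [[50, 0, -31], [-2.2, 0, 0], 0.3], [[90, 0, -31], [-2.2, 0, 0], 0.3], [[106, 0, -31], [-2.2, 0, 0], 0.3], [[106, 0, -31], [-2.2, 0, 0], 0.3]]' --grip_force 25

```text
time: 13.82
ee_pos: [0.5256, -0.1965, -0.0338]
ee_rot: [-0.535, -0.463, 0.535, -0.462]
ft_force: [0.2, -0.3, -0.1]
gripper_width: 0.057
```

```bash
python3 - <<'E'
from h import *
n='wrist';c=vision.capture(n);save(c,'w12');o=bot.observe();print(o['ee_pos'],o['ft_force'],o['gripper_width'],o['time'])
E
```

```text
[ 0.52645311 -0.19726925 -0.03286696] [-0.21161186 -0.68961414  0.05501237] 0.05712791994419429 13.875
```

View pics/w12.png

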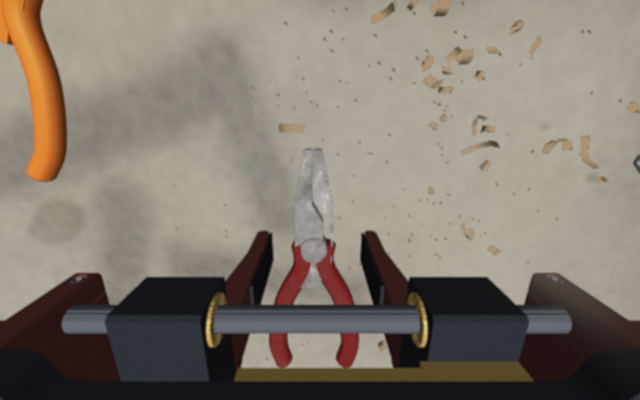

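send_rows --increments '[[[3, 0, 0], [0, 0, 0], 0.3], [[3, 0, 0], [0, 0, 0], -1], [[3, 0, 0], [0, 0, 0], -1], [[3, 0, 0], [0, 0, 0], -1], [[3, 0, 0], [0, 0, 0], -1]]' --grip_force 30

```text
time: 14.5
ee_pos: [0.5256, -0.1977, -0.0363]
ee_rot: [-0.535, -0.462, 0.535, -0.462]
ft_force: [-2.4, -0.6, 5.1]
gripper_width: 0.0285
```

send_rows --increments '[[[-10, 0, 0], [0, 0, 0], -1], [[-50, 0, 0], [0, 0, 0], -1], [[-100, 0, 0], [0, 0, 0], -1], [[-120, 0, 0], [0, 0, 0], -1]]'

```text
time: 15.0
ee_pos: [0.5276, -0.1985, 0.0867]
ee_rot: [0.536, 0.461, -0.535, 0.464]
ft_force: [1.0, 1.0, -2.2]
gripper_width: 0.0285
```

```bash
python3 - <<'E'
from h import *
n='wrist';c=vision.capture(n);save(c,'w13');o=bot.observe();print(o['ee_pos'],o['ft_force'],o['gripper_width'],o['time'])
a=np.radians(-5.6);T=np.array([.531,.178]);R2=np.array([[np.cos(a),-np.sin(a)],[np.sin(a),np.cos(a)]])
p=T+R2@[.027,.010];print(p,togo([*p,.08],a))
E
```

```text
[ 0.52850217 -0.19886426  0.08824098] [ 0.90002523 -0.52341724 -0.23536016] 0.028742107556873536 15.05
[0.55884697 0.18531754] (array([   7.3,  -26.1, -384.5]), array([-2.8,  0.1, -0.4]))
```

View pics/w13.png

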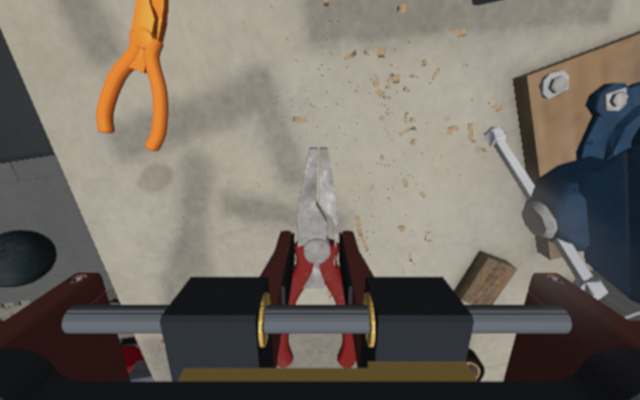

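send_rows --increments '[[[-15, -10, -60], [-2.8, 0, 0], -1], [[-15, -20, -120], [-2.8, 0, 0], -1], [[-15, -26, -180], [-2.8, 0, 0], -1], [[-15, -26, -240], [-2.8, 0, 0], -1], [[-15, -26, -300], [-2.8, 0, 0], -1]]'

```text
time: 15.68
ee_pos: [0.5436, 0.1048, 0.0981]
ee_rot: [-0.524, -0.475, 0.524, -0.475]
ft_force: [1.0, -0.4, -1.8]
gripper_width: 0.0287
```

```bash
python3 - <<'E'
from h import *
n='wrist';c=vision.capture(n);save(c,'w14');o=bot.observe();print(o['ee_pos'],o['gripper_width'],o['time'])
print(togo([.5588,.1853,.02],np.radians(-5.6)))
E
```

```text
[0.54473044 0.11209025 0.09827352] 0.028969000326665693 15.725
(array([ 78.7,   6.9, -73.8]), array([ 0.1, -0.3, -0. ]))
```

View pics/w14.png

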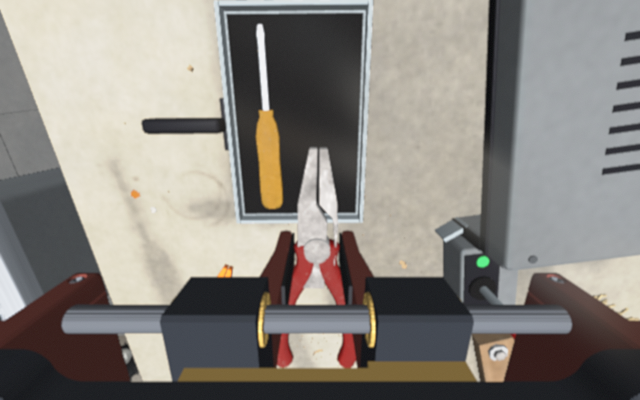

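send_rows --increments '[[[0, 5, -50], [0, 0, 0], -1], [[20, 7, -74], [0, 0, 0], -1], [[60, 7, -74], [0, 0, 0], -1], [[80, 7, -74], [0, 0, 0], -1], [[80, 7, -74], [0, 0, 0], -1]]'

```text
time: 16.35
ee_pos: [0.556, 0.1754, 0.0164]
ee_rot: [-0.522, -0.476, 0.525, -0.474]
ft_force: [0.4, -0.4, -1.1]
gripper_width: 0.0285
```

```bash
python3 - <<'E'
from h import *
n='wrist';c=vision.capture(n);save(c,'w15');o=bot.observe();print(o['ee_pos'],o['gripper_width'],o['time'])
print(togo([.5588,.1853,-.031],np.radians(-5.6)))
for p in [(468,0)]: pass
E
```

```text
[0.55728042 0.17558094 0.01765568] 0.028501908351598368 16.4
(array([48.6,  0.7, -9.8]), array([-0. ,  0. ,  0.1]))
```

View pics/w15.png

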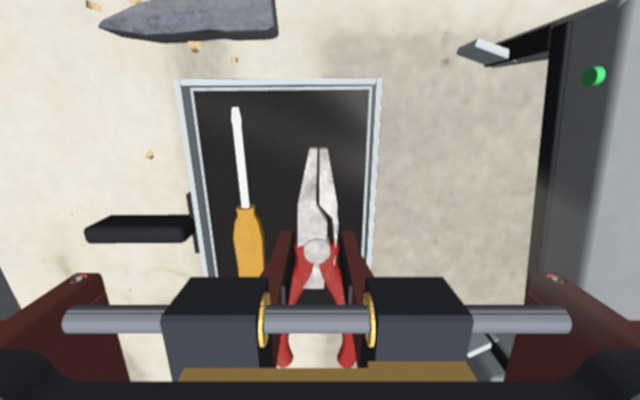

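send_rows --increments '[[[0, -2, -11], [0, 0, 0], -1], [[0, -2, -11], [0, 0, 0], -1], [[25, -2, -11], [0, 0, 0], -1], [[42, -2, -11], [0, 0, 0], -1], [[42, -2, -11], [0, 0, 0], -1]]'

```text
time: 17.02
ee_pos: [0.556, 0.1867, -0.0246]
ee_rot: [-0.523, -0.475, 0.525, -0.475]
ft_force: [0.7, -0.6, -0.9]
gripper_width: 0.0287
```

```bash
python3 - <<'E'
from h import *
n='wrist';c=vision.capture(n);save(c,'w16');o=bot.observe();print(o['ee_pos'],o['gripper_width'],o['time'],o['ft_force'])
print(togo([.5558,.1853,-.031],np.radians(-5.6)))
n='side';c=vision.capture(n);cv2.imwrite('pics/side16.png',cv2.resize(c['img'][130:260,230:400,::-1],None,fx=4,fy=4))
E
```

```text
[ 0.55678615  0.18691321 -0.02387966] 0.028579927835884523 17.075 [-0.41075934 -0.54523607 -1.57015221]
(array([ 7.1, -0.8,  1.7]), array([0. , 0. , 0.1]))
```

View pics/w16.png

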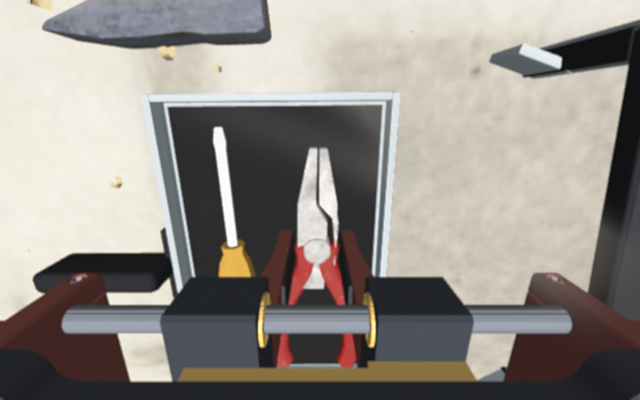

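View pics/side16.png

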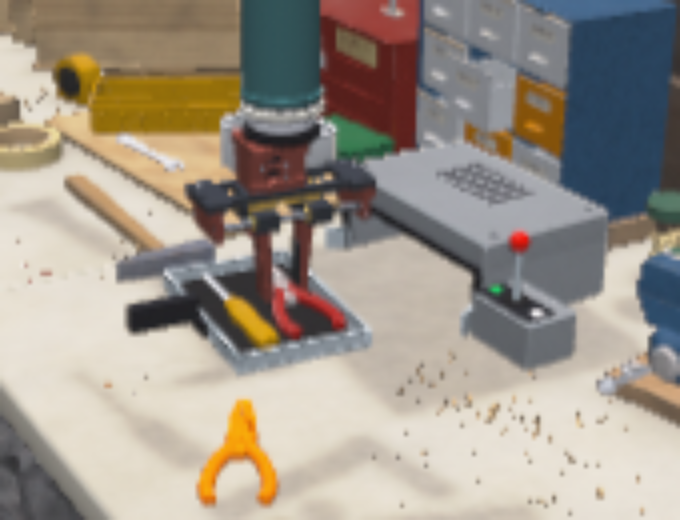

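send_rows --increments '[[[4, -2, 0], [0, 0, 0], -1], [[7, -2, 0], [0, 0, 0], -1], [[7, -2, 0], [0, 0, 0], -0.1], [[7, -2, 0], [0, 0, 0], -0.1], [[7, -2, 0], [0, 0, 0], -0.1]]'

```text
time: 17.75
ee_pos: [0.5556, 0.1873, -0.0303]
ee_rot: [0.524, 0.475, -0.524, 0.475]
ft_force: [0.1, 0.3, 0.0]
gripper_width: 0.0392
```

send_rows --increments '[[[-15, 0, 0], [0, 0, 0], -0.1], [[-50, 0, 0], [0, 0, 0], -0.1], [[-110, -30, 0], [0, 0, 0], 0], [[-160, -60, 20], [0, 0, 0], 0], [[-180, -100, 30], [0, 0, 0], 0]]'

```text
time: 18.38
ee_pos: [0.4545, 0.1672, 0.1534]
ee_rot: [0.526, 0.474, -0.522, 0.476]
ft_force: [0.4, 0.3, -0.1]
gripper_width: 0.0439
```

```bash
python3 - <<'E'
from h import *
c=vision.capture('wrist');save(c,'w17');o=bot.observe();print(o['ee_pos'],o['gripper_width'],o['time'],o['ft_force'])
np.savez('w17.npz',C=cloud(c),img=c['img'],**{k:c[k] for k in('mtx','R','t')})
for k in ['tray','tray_handle','demagnetiser','mouth','lever_knob','driver_handle','driver_tip','pliers_pivot','pliers_ends']:
        for r in vision.tip_of('wrist',k)[:1]:
            u,v=r['position'];print(k,round(r['score'],2),np.round([u,v]),np.round(ray(c,u,v,Z[k]),3))
E
```

```text
[0.4476721  0.16638165 0.15409462] 0.043661776063473115 18.425 [-6.03638753 -0.50388217  0.9578555 ]
tray 0.63 [374. 166.] [0.532 0.177 0.   ]
tray_handle 0.62 [281. 170.] [0.415 0.189 0.026]
demagnetiser 0.93 [562. 151.] [0.771 0.172 0.   ]
driver_handle 0.89 [351. 192.] [0.498 0.148 0.013]
driver_tip 0.59 [353.  95.] [0.507 0.265 0.014]
pliers_pivot 0.85 [292. 310.] [ 0.398 -0.028  0.007]
pliers_ends 0.93 [271. 355.] [ 0.355 -0.111  0.007]
```

View pics/w17.png

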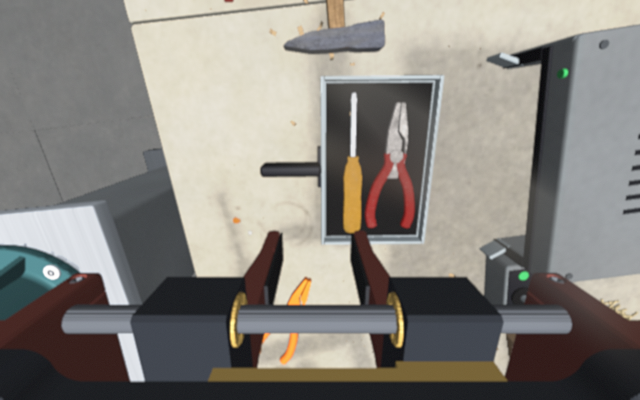

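```bash
python3 - <<'E'
from h import *
d=np.load('w17.npz');C=d['C'];im=d['img']
cv2.imwrite('pics/w17b.png',cv2.resize(im[20:300,470:640,::-1],None,fx=2.1,fy=2.1,interpolation=cv2.INTER_CUBIC))
cv2.imwrite('pics/w17L.png',cv2.resize(im[30:110,470:570,::-1],None,fx=6,fy=6,interpolation=cv2.INTER_CUBIC))
cv2.imwrite('pics/w17R.png',cv2.resize(im[225:305,470:570,::-1],None,fx=6,fy=6,interpolation=cv2.INTER_CUBIC))
m=(C[...,2]>.08)&(C[...,2]<.1)&(C[...,0]>.64)
P=C[m];
L=[]
for v in range(45,270,8):
    u=np.where(m[v])[0];
    if len(u): L.append(C[v,u[0]])
L=np.array(L);p=np.polyfit(L[:,1],L[:,0],1);print(p,np.degrees(np.arctan(p[0])),np.polyval(p,.17))
ys=[(C[m[:,u]][:,:],) for u in []]
for u in (560,580,600,620,635):
    v=np.where(m[:,u])[0];print(u,v[0],np.round(C[v[0],u],3),v[-1],np.round(C[v[-1],u],3))
E
```

```text
[-0.04917639  0.70063742] -2.815331352357612 0.6922774353342701
560 70 [0.685 0.265 0.082] 274 [0.708 0.058 0.094]
580 34 [0.693 0.291 0.087] 281 [0.733 0.046 0.093]
600 31 [0.707 0.291 0.09 ] 278 [0.755 0.047 0.092]
620 28 [0.724 0.292 0.089] 276 [0.775 0.048 0.094]
635 25 [0.738 0.294 0.087] 274 [0.791 0.049 0.093]
```

View pics/w17L.png

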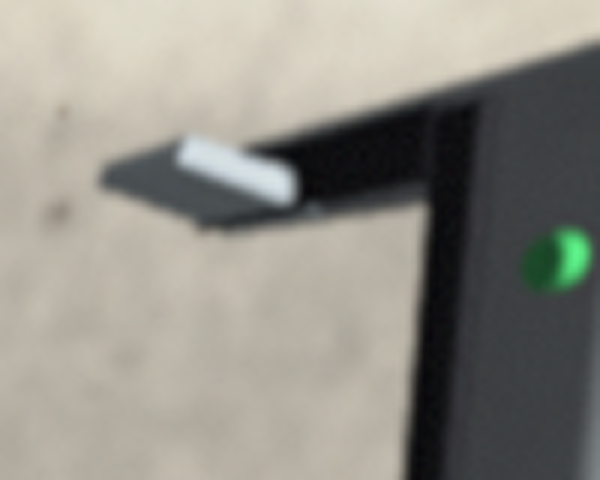

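View pics/w17R.png

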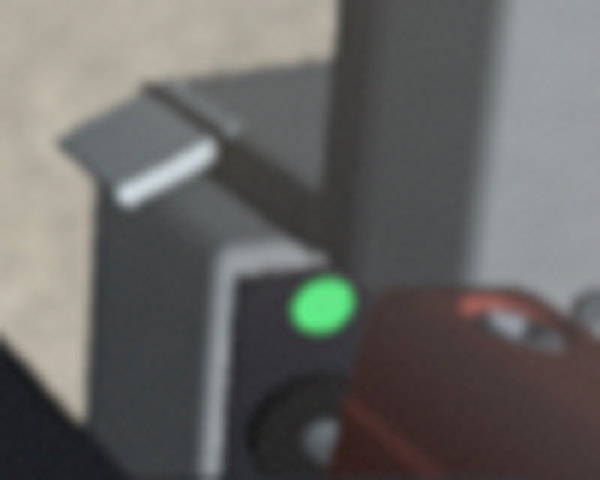

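```bash
python3 - <<'E'
from h import *
d=np.load('w17.npz');c={k:d[k] for k in('mtx','R','t')}
W=[ray(c,*p,.026) for p in [(500.3,55),(519.2,62.5),(490.8,258.3),(505.3,250)]]
for w in W: print(np.round(w,4))
for a,b in((0,2),(1,3)):
    e=W[a]-W[b];print('mid',(W[a]+W[b])[:2]/2,'len',np.hypot(*e[:2]),'yaw',np.degrees(np.arctan2(-e[0],e[1])))
# roof sides fit
C=d['C'];m=(C[...,2]>.085)&(C[...,2]<.1)&(C[...,0]>.64)
T=[];B=[]
for u in range(585,640,3):
    v=np.where(m[:,u])[0];T.append(C[v[0],u]);B.append(C[v[-1],u])
for Q in(T,B):
    Q=np.array(Q);p=np.polyfit(Q[:,0],Q[:,1],1);print(p,np.degrees(np.arctan(p[0])),np.polyval(p,.77))
E
```

```text
[0.6648 0.2887 0.026 ]
[0.6859 0.2793 0.026 ]
[0.677  0.0415 0.026 ]
[0.6951 0.0521 0.026 ]
mid [0.67090111 0.16513042] len 0.247470720038636 yaw 2.8317155903061106
mid [0.69048578 0.16572603] len 0.22740207259734527 yaw 2.314670200321476
[0.04272282 0.26149032] 2.4463496549427943 0.29438688993397255
[0.04579912 0.01205451] 2.6222641082198965 0.04731983720652088
```

```bash
python3 - <<'E'
from h import *
o=bot.observe();print(o['qpos'],o['ee_pos'],togo([.4096,.1899,.08]))
E
```

```text
[2.10152480e-01 2.31123982e-01 1.79985200e+00 3.78904154e-05
 1.11188693e+00 3.07926690e-01] [0.45322241 0.16713772 0.14871307] (array([ 68.8, -45.6, -18.4]), None)
```

send_rows --increments '[[[0, -10, -4], [10.6, 0, 0], 0], [[0, -20, -8], [21.2, 0, 0], 0], [[0, -30, -12], [31.8, 0, 0], 0], [[0, -40, -16], [42.4, 0, 0], 0], [[0, -45, -18], [53, 0, 0], 0]]'

```text
time: 19.5
ee_pos: [0.4094, 0.1896, 0.1488]
ee_rot: [-0.681, -0.189, 0.682, -0.189]
ft_force: [-0.3, 0.6, -0.2]
gripper_width: 0.0441
```

send_rows --increments '[[[0, 0, 0], [10.6, 0, 0], 0], [[0, 0, 0], [21.2, 0, 0], 0], [[0, 0, 0], [31.8, 0, 0], 0], [[30, 0, 0], [37, 0, 0], 0], [[60, 0, 0], [37, 0, 0], 0]]'

```text
time: 20.12
ee_pos: [0.4106, 0.1896, 0.0885]
ee_rot: [0.706, -0.035, -0.706, -0.035]
ft_force: [0.2, 0.5, -1.0]
gripper_width: 0.0443
```

```bash
python3 - <<'E'
from h import *
c=vision.capture('wrist');save(c,'w18');o=bot.observe();print(o['ee_pos'],o['gripper_width'],o['time'],o['ft_force'])
for k in ['tray','tray_handle']:
        for r in vision.tip_of('wrist',k)[:1]:
            u,v=r['position'];print(k,round(r['score'],2),np.round([u,v]),np.round(ray(c,u,v,Z[k]),3))
print(togo([.4096,.1899,-.026],np.radians(-95.6)))
E
```

```text
[0.40762182 0.18869367 0.08523682] 0.044088267251181285 20.175 [-0.86434096 -0.69078224 -2.85461579]
tray 0.92 [316.  70.] [0.531 0.178 0.   ]
tray_handle 0.98 [317. 193.] [0.417 0.189 0.026]
(array([114.1,  -1.2,  -1.5]), array([ 0. ,  0.2, -0.1]))
```

View pics/w18.png

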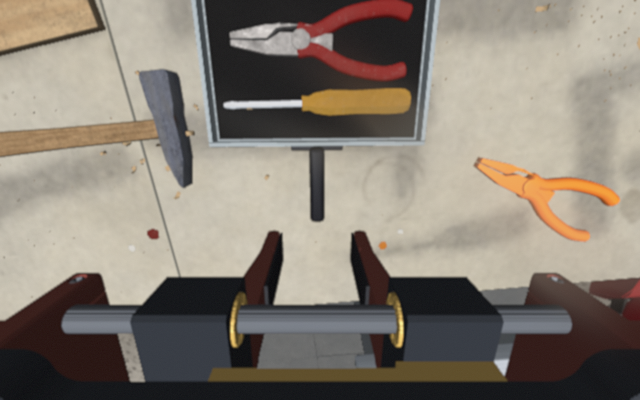

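send_rows --increments '[[[55, 0, 0], [0, 0, 0], 0], [[100, 0, 0], [0, 0, 0], 0], [[112, 0, 0], [0, 0, 0], 0], [[112, 0, 0], [0, 0, 0], -1], [[112, 0, 0], [0, 0, 0], -1]]' --grip_force 50

```text
time: 20.9
ee_pos: [0.4114, 0.1899, -0.0211]
ee_rot: [0.707, -0.034, -0.705, -0.035]
ft_force: [0.6, -0.3, -0.1]
gripper_width: 0.0275
```

send_rows --increments '[[[0, 0, 0], [0, 0, 0], -1], [[0, 0, 0], [0, 0, 0], -1]]'

```text
time: 21.15
ee_pos: [0.4109, 0.1897, -0.0214]
ee_rot: [0.707, -0.034, -0.705, -0.035]
ft_force: [-0.3, -0.4, 8.1]
gripper_width: 0.0136
```

```bash
python3 - <<'E'
from h import *
o=bot.observe();print(o['ee_pos'],o['gripper_width'],o['time'],o['ft_force'])
print(togo([.4496,.1839,o['ee_pos'][2]],np.radians(-95.6)),togo([.4631,.1553,o['ee_pos'][2]],np.radians(-87.3)))
E
```

```text
[ 0.41089096  0.18970495 -0.02139547] 0.013593389521333965 21.15 [-0.29967214 -0.39195695  8.07203162]
(array([  0.1,   2. , -39.1]), array([ 0. , -0.1,  0. ])) (array([  0.1,  29.2, -55.3]), array([-8.3, -0.1,  0. ]))
```

send_rows --increments '[[[0, 0, -10], [0, 0, 0], -1], [[0, 1, -25], [0, 0, 0], -1], [[0, 2, -39], [0, 0, 0], -1], [[0, 15, -47], [-4, 0, 0], -1], [[0, 29, -55], [-8.3, 0, 0], -1]]'

```text
time: 21.78
ee_pos: [0.4604, 0.1557, -0.0219]
ee_rot: [-0.706, -0.018, 0.708, -0.017]
ft_force: [-4.5, 5.0, 5.8]
gripper_width: 0.0139
```

```bash
python3 - <<'E'
from h import *
c=vision.capture('wrist');save(c,'w19');o=bot.observe();print(o['ee_pos'],o['gripper_width'],o['time'],o['ft_force'])
for k in ['tray','tray_handle','mouth','demagnetiser']:
        for r in vision.tip_of('wrist',k)[:1]:
            u,v=r['position'];print(k,round(r['score'],2),np.round([u,v]),np.round(ray(c,u,v,Z[k]),3))
print(togo([.4631,.1553,o['ee_pos'][2]],np.radians(-87.3)))
cv2.imwrite('pics/w19b.png',cv2.resize(c['img'][:200,150:500,::-1],None,fx=2.2,fy=2.2,interpolation=cv2.INTER_CUBIC))
np.savez('w19.npz',C=cloud(c),img=c['img'],**{k:c[k] for k in('mtx','R','t')})
E
```

```text
[ 0.46148526  0.15416803 -0.02184965] 0.013434357970787073 21.825 [-2.20534018 -0.92943626  4.74755919]
tray 0.81 [317.  46.] [0.579 0.161 0.   ]
tray_handle 0.61 [314. 247.] [0.465 0.157 0.026]
mouth 0.45 [369.  95.] [0.555 0.129 0.   ]
(array([-0.2, -0.5, -1.6]), array([-0.,  0., -0.]))
```

View pics/w19.png

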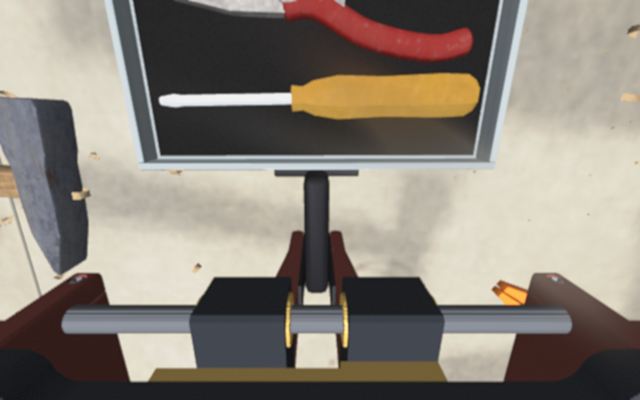

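send_rows --increments '[[[0, 0, -12], [0, 0, 0], -1], [[0, 0, -27], [0, 0, 0], -1], [[0, 0, -42], [0, 0, 0], -1], [[0, 0, -57], [0, 0, 0], -1], [[0, 0, -65], [0, 0, 0], -1]]'

```text
time: 22.65
ee_pos: [0.5237, 0.1583, -0.0224]
ee_rot: [-0.705, -0.016, 0.709, -0.017]
ft_force: [-8.3, -0.7, 12.5]
gripper_width: 0.0138
```

```bash
python3 - <<'E'
from h import *
c=vision.capture('wrist');save(c,'w20');o=bot.observe();print(o['ee_pos'],o['gripper_width'],o['time'],o['ft_force'],o['wrist_torque'])
d=vision.capture('scene');cv2.imwrite('pics/sc20.png',cv2.resize(d['img'][170:300,200:380,::-1],None,fx=4,fy=4,interpolation=cv2.INTER_CUBIC))
E
```

```text
[ 0.52494527  0.15842481 -0.02235821] 0.013748310449415907 22.7 [-5.59944142 -0.62328027  5.59307678] [-0.12451009  1.29168716 -0.06504431]
```

View pics/w20.png

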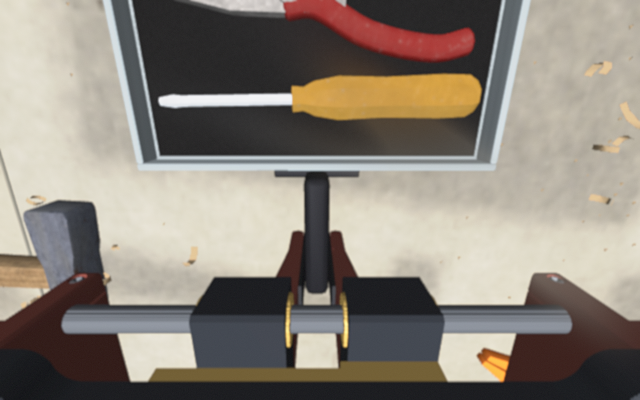

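View pics/sc20.png

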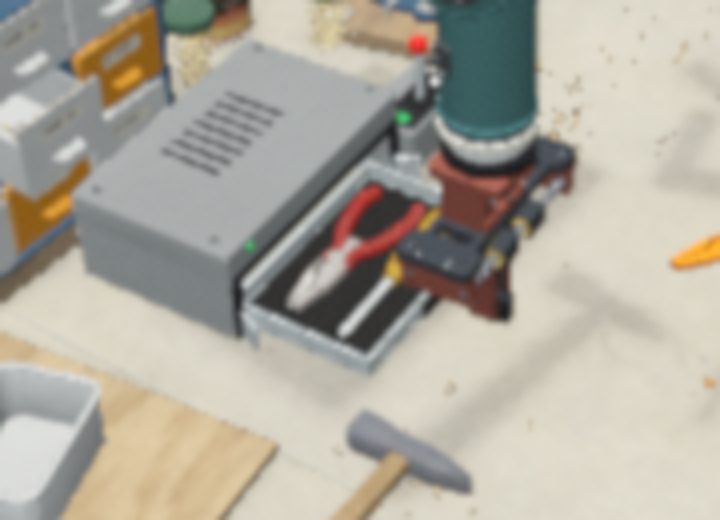

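send_rows --increments '[[[0, 0, -10], [0, 0, 0], -1], [[0, 0, -20], [0, 0, 0], -1], [[0, 0, -30], [0, 0, 0], -1], [[0, 0, -40], [0, 0, 0], -1]]'

```text
time: 23.25
ee_pos: [0.5621, 0.1602, -0.0223]
ee_rot: [-0.704, -0.016, 0.71, -0.017]
ft_force: [-10.2, -1.5, 13.8]
gripper_width: 0.0141
```

```bash
python3 - <<'E'
from h import *
c=vision.capture('wrist');save(c,'w21');o=bot.observe();print(o['ee_pos'],o['gripper_width'],o['time'],o['ft_force'],o['wrist_torque'],o['ee_rot'])
E
```

```text
[ 0.56477313  0.16039122 -0.02221876] 0.013439111350143676 23.3 [-1.93736519  0.37791029  1.38001059] [-0.02919718  1.03944648 -0.04564086] [-0.70548662 -0.01638752  0.70834107 -0.01652293]
```

View pics/w21.png

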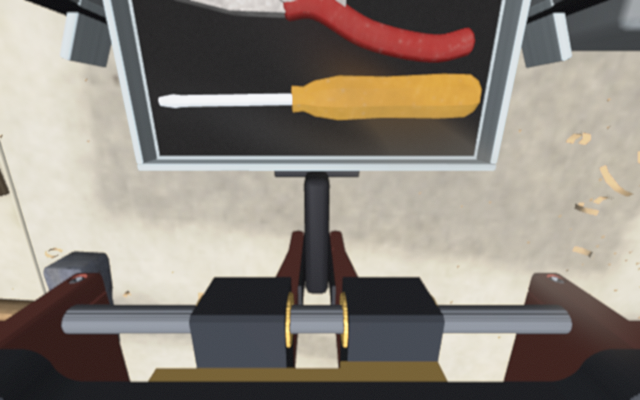

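send_rows --increments '[[[0, 0, -12], [0, 0, 0], -1], [[0, 0, -26], [0, 0, 0], -1], [[0, 0, -40], [0, 0, 0], -1], [[0, 0, -50], [0, 0, 0], -1], [[0, 0, -56], [0, 0, 0], -1]]'

```text
time: 23.92
ee_pos: [0.6193, 0.163, -0.0224]
ee_rot: [-0.705, -0.016, 0.709, -0.017]
ft_force: [-9.8, -1.8, 12.5]
gripper_width: 0.0137
```

send_rows --increments '[[[0, 0, -4], [0, 0, 0], -1], [[0, 0, -8], [0, 0, 0], -1], [[0, 0, -10], [0, 0, 0], -1]]'

```text
time: 24.3
ee_pos: [0.6289, 0.1635, -0.0223]
ee_rot: [-0.705, -0.016, 0.709, -0.017]
ft_force: [-9.1, -0.6, 11.1]
gripper_width: 0.0135
```

```bash
python3 - <<'E'
from h import *
c=vision.capture('wrist');save(c,'w22');o=bot.observe();print(o['ee_pos'],o['gripper_width'],o['time'],o['ft_force'],o['wrist_torque'],o['ee_rot'])
E
```

```text
[ 0.62919403  0.16351387 -0.02228349] 0.013966866355072079 24.35 [-8.15137577 -1.05224419  9.76129643] [-0.02008474  1.54575654  0.0196317 ] [-0.70492743 -0.01639326  0.70889587 -0.01659   ]
```

View pics/w22.png

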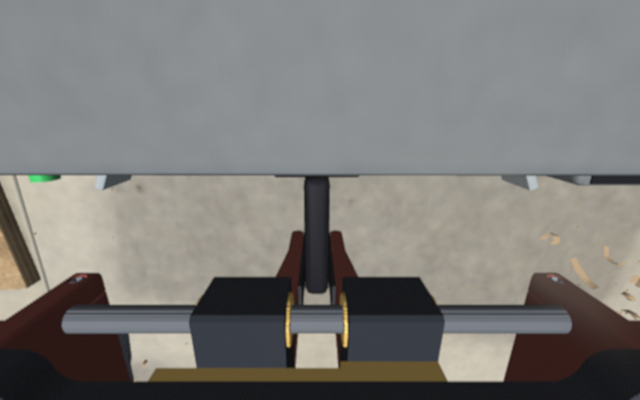

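send_rows --increments '[[[0, 0, -2], [0, 0, 0], -1], [[0, 0, -4], [0, 0, 0], -1], [[0, 0, -6], [0, 0, 0], -1], [[0, 0, -8], [0, 0, 0], -1]]'

```text
time: 24.85
ee_pos: [0.6366, 0.1639, -0.0223]
ee_rot: [-0.705, -0.016, 0.709, -0.017]
ft_force: [-9.4, -0.7, 10.6]
gripper_width: 0.014
```

send_rows --increments '[[[0, 0, -2], [0, 0, 0], -1], [[0, 0, -3], [0, 0, 0], -1]]'

```text
time: 25.1
ee_pos: [0.6398, 0.1641, -0.0223]
ee_rot: [-0.705, -0.016, 0.709, -0.017]
ft_force: [-8.8, -0.5, 10.3]
gripper_width: 0.0138
```

send_rows --increments '[[[0, 0, -2], [0, 0, 0], -1], [[0, 0, -3], [0, 0, 0], -1]]'

```text
time: 25.35
ee_pos: [0.6428, 0.1642, -0.0223]
ee_rot: [-0.705, -0.016, 0.709, -0.017]
ft_force: [-8.9, -0.8, 9.4]
gripper_width: 0.0137
```

send_rows --increments '[[[0, 0, -2], [0, 0, 0], -1], [[0, 0, -3], [0, 0, 0], -1]]'

```text
time: 25.6
ee_pos: [0.6437, 0.1643, -0.0223]
ee_rot: [-0.704, -0.016, 0.71, -0.017]
ft_force: [-15.1, -1.3, 15.1]
gripper_width: 0.014
```

send_rows --increments '[[[0, 0, -1], [0, 0, 0], -1], [[0, 0, -2], [0, 0, 0], -1], [[0, 0, -2], [0, 0, 0], -1]]'

```text
time: 25.98
ee_pos: [0.6435, 0.1642, -0.0223]
ee_rot: [-0.702, -0.016, 0.711, -0.017]
ft_force: [-18.0, -0.5, 18.1]
gripper_width: 0.0139
```

```bash
python3 - <<'E'
from h import *
c=vision.capture('scene');cv2.imwrite('pics/sc23.png',cv2.resize(c['img'][170:300,200:380,::-1],None,fx=4,fy=4,interpolation=cv2.INTER_CUBIC))
o=bot.observe();print(o['ee_pos'],o['ft_force'])
E
```

```text
[ 0.64351635  0.16421008 -0.02229844] [-18.10711374  -1.51035546  18.51879467]
```

View pics/sc23.png

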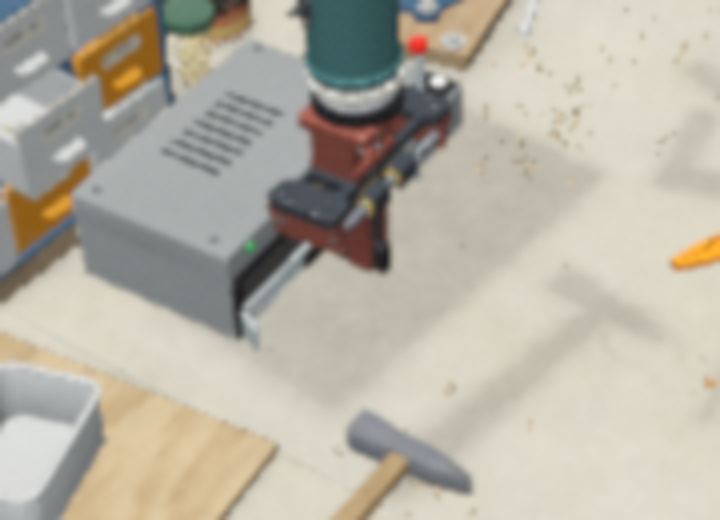

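send_rows --increments '[[[0, 0, 0], [0, 0, 0], -0.3], [[0, 0, 0], [0, 0, 0], -0.3], [[0, 0, 0], [0, 0, 0], -0.3]]'

```text
time: 26.4
ee_pos: [0.6521, 0.1643, -0.0226]
ee_rot: [0.707, 0.017, -0.707, 0.017]
ft_force: [0.4, -0.2, -0.4]
gripper_width: 0.0311
```

send_rows --increments '[[[-20, 0, 3], [0, 0, 0], -0.3], [[-60, 0, 15], [0, 0, 0], -0.3], [[-110, 0, 50], [0, 0, 0], -0.3], [[-150, 0, 100], [0, 0, 0], -0.3], [[-180, 0, 130], [0, 0, 0], -0.3]]'

```text
time: 27.02
ee_pos: [0.5201, 0.158, 0.1603]
ee_rot: [0.708, 0.017, -0.706, 0.017]
ft_force: [-0.3, 0.2, 0.8]
gripper_width: 0.0308
```

```bash
python3 - <<'E'
from h import *
o=bot.observe();print(o['ee_pos'],o['ft_force'],o['time'],o['qpos'])
c=vision.capture('wrist');save(c,'w24')
for k in ['tray_handle','mouth','demagnetiser','lever_knob']:
        for r in vision.tip_of('wrist',k)[:1]:
            u,v=r['position'];print(k,round(r['score'],2),np.round([u,v]),np.round(ray(c,u,v,Z[k]),4))
np.savez('w24.npz',C=cloud(c),img=c['img'],**{k:c[k] for k in('mtx','R','t')})
E
```

```text
[0.52006382 0.15796293 0.1603103 ] [-0.33073347  0.19505629  0.76638894] 27.025 [1.67703474e-01 3.01126956e-01 1.66420877e+00 9.96301595e-05
 1.17453108e+00 1.69140439e+00]
tray_handle 0.97 [313.  67.] [0.6503 0.1679 0.026 ]
lever_knob 0.46 [317.  67.] [0.6376 0.1633 0.113 ]
```

View pics/w24.png

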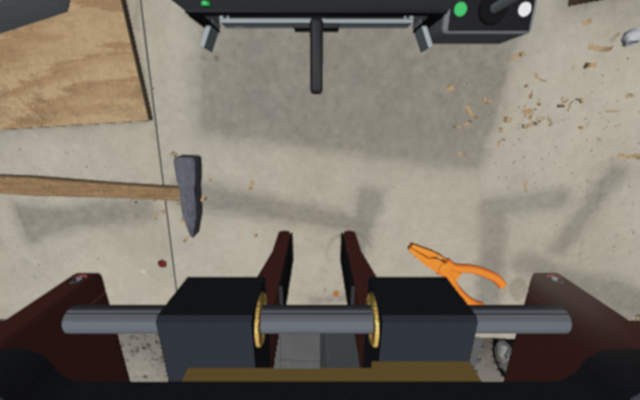

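```bash
python3 - <<'E'
from h import *
d=np.load('w24.npz');c={k:d[k] for k in('mtx','R','t')};C=d['C']
for p,z in [((317,93),.04),((317,93),.01),((262,24),.02),((381,24),.02),((213,45),.026),((422,45),.026)]: print(p,z,np.round(ray(c,*p,z),4))
for v in range(10,100,4): print(v,np.round(C[v,317],3),np.round(C[v,250],3))
E
```

```text
(317, 93) 0.04 [0.6226 0.1624 0.04  ]
(317, 93) 0.01 [0.6244 0.1625 0.01  ]
(262, 24) 0.02 [0.6904 0.2248 0.02  ]
(381, 24) 0.02 [0.6963 0.097  0.02  ]
(213, 45) 0.026 [0.6666 0.2767 0.026 ]
(422, 45) 0.026 [0.677  0.0517 0.026 ]
10 [0.692 0.166 0.066] [0.689 0.227 0.068]
14 [0.69  0.166 0.063] [0.687 0.228 0.063]
18 [0.695 0.166 0.035] [0.7   0.241 0.005]
22 [0.69  0.166 0.038] [0.692 0.238 0.018]
26 [0.686 0.165 0.04 ] [0.691 0.24  0.008]
30 [0.603 0.162 0.359] [ 0.689  0.243 -0.002]
34 [0.679 0.165 0.039] [ 0.685  0.243 -0.003]
38 [0.676 0.165 0.039] [ 0.681  0.243 -0.001]
42 [0.672 0.165 0.04 ] [ 0.677  0.243 -0.   ]
46 [0.668 0.165 0.038] [ 0.673  0.243 -0.   ]
50 [0.664 0.164 0.039] [ 0.669  0.243 -0.001]
54 [0.661 0.164 0.038] [ 0.664  0.243 -0.002]
58 [0.657 0.164 0.039] [ 0.66   0.243 -0.001]
62 [0.653 0.164 0.039] [0.656 0.243 0.   ]
66 [0.649 0.164 0.038] [ 0.651  0.243 -0.001]
70 [0.645 0.164 0.039] [ 0.647  0.244 -0.001]
74 [0.642 0.163 0.039] [ 0.643  0.244 -0.002]
78 [0.638 0.163 0.039] [ 0.638  0.244 -0.001]
82 [0.634 0.163 0.039] [ 0.634  0.244 -0.001]
86 [0.63  0.163 0.039] [ 0.629  0.244 -0.   ]
90 [0.626 0.163 0.04 ] [ 0.625  0.245 -0.003]
94 [0.623 0.162 0.024] [ 0.62   0.245 -0.002]
98 [ 0.619  0.162 -0.001] [ 0.616  0.245 -0.003]
```

```bash
python3 - <<'E'
from h import *
print(togo([.64,-.09,.16],np.radians(2.7)))
d=np.load('side7.npz');C=d['C'];m=(C[...,0]>.6)&(C[...,0]<.95)&(C[...,1]>-.25)&(C[...,1]<-.04)&(C[...,2]<.5);P=C[m];print('vise max z',np.percentile(P[:,2],[50,99,100]),P[P[:,2]>.09][:5])
E
```

```text
(array([  -2. ,  253.3, -105.6]), array([90. , -0.1,  0.1]))
vise max z [-0.00136847  0.15651004  0.15955976] [[ 0.8012836  -0.14517047  0.15652245]
 [ 0.8045807  -0.14670852  0.15640917]
 [ 0.80645197 -0.1496992   0.15715316]
 [ 0.81144675 -0.14951838  0.15602325]
 [ 0.79227529 -0.14515777  0.15459506]]
```

send_rows --increments '[[[-5, 50, -20], [-10.5, 0, 0], -0.3], [[-5, 100, -40], [-21, 0, 0], -0.3], [[-5, 150, -60], [-31.5, 0, 0], -0.3], [[-5, 200, -80], [-42, 0, 0], -0.3], [[-5, 250, -105], [-52, 0, 0], -0.3]]'

```text
time: 27.9
ee_pos: [0.6392, -0.0889, 0.1605]
ee_rot: [-0.627, -0.327, 0.628, -0.326]
ft_force: [1.4, 0.6, -0.1]
gripper_width: 0.0307
```

send_rows --increments '[[[0, 0, 0], [-10, 0, 0], -1], [[0, 0, 0], [-20, 0, 0], -1], [[0, 0, 0], [-30, 0, 0], -1], [[0, 0, 0], [-38, 0, 0], -1], [[0, 0, 0], [-38, 0, 0], -1]]' --grip_force 10

```text
time: 28.52
ee_pos: [0.6386, -0.0872, 0.1606]
ee_rot: [0.488, 0.512, -0.489, 0.511]
ft_force: [-0.3, -0.1, -1.0]
gripper_width: 0.0002
```

```bash
python3 - <<'E'
from h import *
o=bot.observe();print(o['ee_pos'],o['ft_force'],o['time'],o['gripper_width'])
for n in ('wrist','side','scene'):
    c=vision.capture(n);
    if n=='wrist': save(c,'w25')
    C=cloud(c)
    for r in vision.tip_of(n,'lever_knob')[:1]:
            u,v=r['position'];print(n,round(r['score'],2),np.round([u,v]),np.round(ray(c,u,v,.113),4))
    im=cv2.cvtColor(c['img'],cv2.COLOR_RGB2HSV);m=((im[...,0]<5)|(im[...,0]>175))&(im[...,1]>190)&(im[...,2]>120)&(abs(C[...,0]-.705)<.04)&(abs(C[...,1])<.05)&(C[...,2]>.09)&(C[...,2]<.135)
    if m.sum():
        v,u=np.where(m);print(n,m.sum(),u.mean(),v.mean(),np.round(ray(c,u.mean(),v.mean(),.113),4),C[m].min(0),C[m].max(0))
print(togo([.64,-.09,.16],np.radians(2.7)))
E
```

```text
[ 0.63858192 -0.08716349  0.1605854 ] [-0.29351583 -0.07499626 -1.00137708] 28.525 0.0002148475478405309
wrist 0.93 [401. 115.] [ 0.7069 -0.003   0.113 ]
side 0.58 [345. 199.] [ 0.6151 -0.0393  0.113 ]
side 13 359.53846153846155 189.84615384615384 [0.7083 0.0009 0.113 ] [ 0.69579884 -0.0121722   0.11196065] [ 0.70793821 -0.0030974   0.12238365]
scene 0.68 [276. 318.] [0.4247 0.5253 0.113 ]
scene 5 304.2 180.6 [ 0.7051 -0.0072  0.113 ] [ 6.94368111e-01 -5.52517195e-04  1.18708418e-01] [0.70214726 0.00412224 0.12373894]
(array([2.1, 1.5, 3.3]), array([-0.1, -0. ,  0. ]))
```

View pics/w25.png

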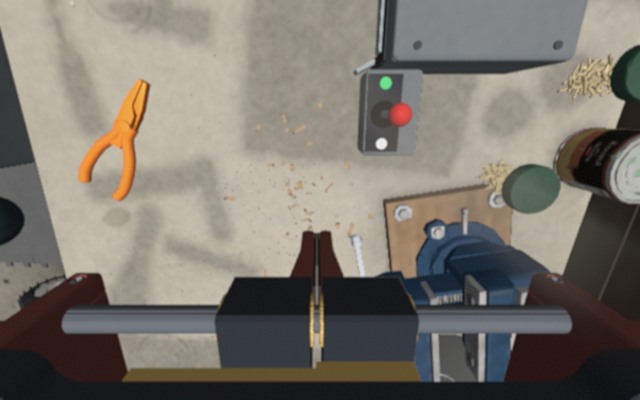

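```bash
python3 - <<'E'
from h import *
print(togo([.7075,-.046,.16],np.radians(2.7)))
E
```

```text
(array([  2.1,  70.9, -37.6]), array([-0.1, -0. ,  0. ]))
```

send_rows --increments '[[[0, 40, -20], [0, 0, 0], -1], [[0, 71, -38], [0, 0, 0], -1], [[40, 71, -38], [0, 0, 0], -1], [[80, 71, -38], [0, 0, 0], -1], [[104, 71, -38], [0, 0, 0], -1]]'

```text
time: 29.45
ee_pos: [0.7063, -0.0451, 0.0561]
ee_rot: [0.488, 0.512, -0.489, 0.511]
ft_force: [-0.3, 0.1, -0.5]
gripper_width: 0.0005
```

```bash
python3 - <<'E'
from h import *
o=bot.observe();print(o['ee_pos'],o['ft_force'],o['time'],o['gripper_width'])
c=vision.capture('wrist');save(c,'w26')
c=vision.capture('side');cv2.imwrite('pics/side26.png',cv2.resize(c['img'][140:250,290:430,::-1],None,fx=5,fy=5,interpolation=cv2.INTER_CUBIC))
E
```

```text
[ 0.70625187 -0.04507143  0.05611169] [-0.28954375  0.10152247 -0.54199631] 29.45 0.000534780458871628
```

View pics/w26.png

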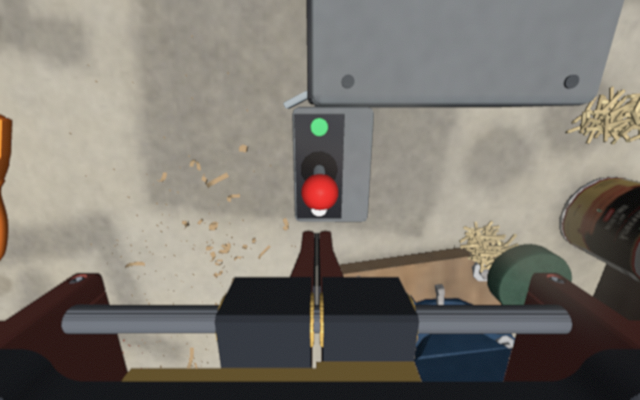

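View pics/side26.png

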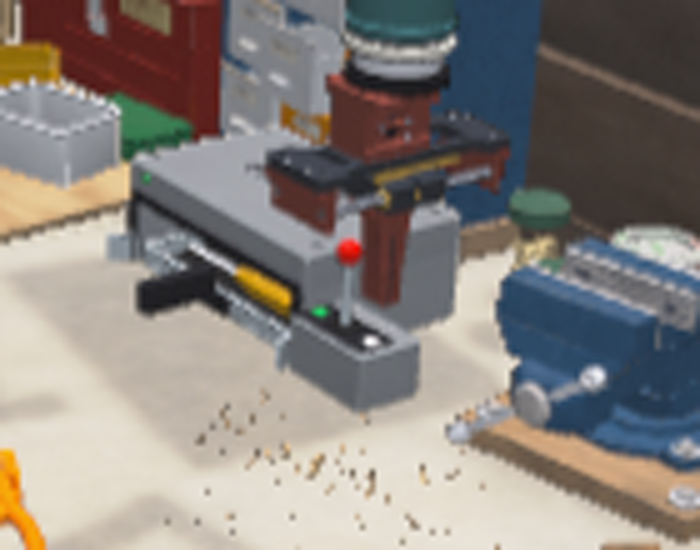

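```bash
python3 - <<'E'
from h import *
c=vision.capture('side');K=np.array(c['mtx']);R=np.array(c['R'])
for P in [[.706,-.045,.096],[.706,-.001,.113],[.706,-.045,.056]]:
    p=K@(R@np.array(P)+c['t']);p=p[:2]/p[2];print(p,(p-[290,140])*5)
C=cloud(c)
for v in (185,190,195,198,200,202): print(v,[tuple(np.round(C[v,u],3).tolist()) for u in (359,364,366,369)])
print(tipz())
E
```

```text
[366.12872508 198.63116548] [380.64362539 293.15582742]
[359.33034069 190.14523588] [346.65170347 250.7261794 ]
[365.4602272 208.3959734] [377.30113599 341.97986701]
185 [(0.758, 0.071, 0.096), (0.69, -0.047, 0.155), (0.695, -0.053, 0.156), (0.705, -0.057, 0.155)]
190 [(0.7, -0.007, 0.117), (0.693, -0.046, 0.134), (0.693, -0.057, 0.138), (0.707, -0.056, 0.135)]
195 [(0.7, -0.008, 0.097), (0.695, -0.045, 0.113), (0.696, -0.056, 0.117), (0.708, -0.057, 0.115)]
198 [(0.7, -0.01, 0.086), (0.694, -0.047, 0.102), (0.697, -0.056, 0.105), (0.713, -0.052, 0.1)]
200 [(0.704, -0.005, 0.074), (0.767, 0.044, 0.04), (0.693, -0.061, 0.1), (0.712, -0.054, 0.093)]
202 [(0.707, -0.002, 0.064), (0.769, 0.047, 0.029), (0.777, 0.044, 0.028), (0.796, 0.048, 0.022)]
(np.int64(1343), [[-87.0, -12.0, -13.0], [-71.0, 0.0, -12.0], [-41.0, 8.0, -11.0], [9.0, 10.0, -10.0], [10.0, 15.0, -9.0]])
```

send_rows --increments '[[[0, 2, -14], [0, 0, 0], -1], [[0, 2, -24], [0, 0, 0], -1], [[0, 2, -34], [0, 0, 0], -1], [[0, 2, -44], [0, 0, 0], -1], [[0, 2, -53], [0, 0, 0], -1]]'

```text
time: 30.28
ee_pos: [0.7064, 0.0077, 0.0581]
ee_rot: [0.487, 0.512, -0.488, 0.512]
ft_force: [0.4, -5.4, -2.6]
gripper_width: 0.0004
```

```bash
python3 - <<'E'
from h import *
o=bot.observe();print(o['ee_pos'],o['ft_force'],o['time'],o['gripper_width'])
c=vision.capture('wrist');save(c,'w27')
c=vision.capture('side');cv2.imwrite('pics/side27.png',cv2.resize(c['img'][140:250,290:430,::-1],None,fx=5,fy=5,interpolation=cv2.INTER_CUBIC))
E
```

```text
[0.7063899  0.00769938 0.0581061 ] [ 0.35966847 -5.44208395 -2.60887609] 30.275 0.0004110660502721252
```

View pics/w27.png

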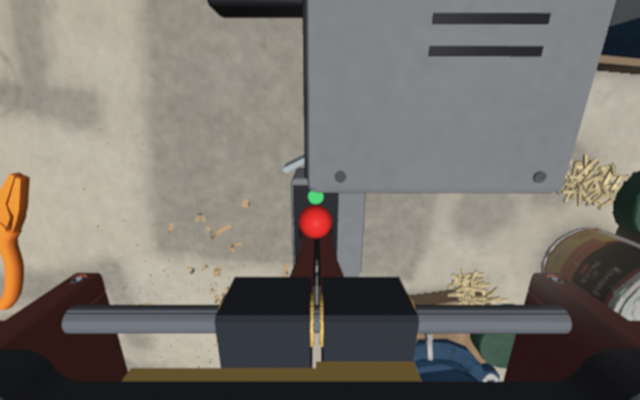

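View pics/side27.png

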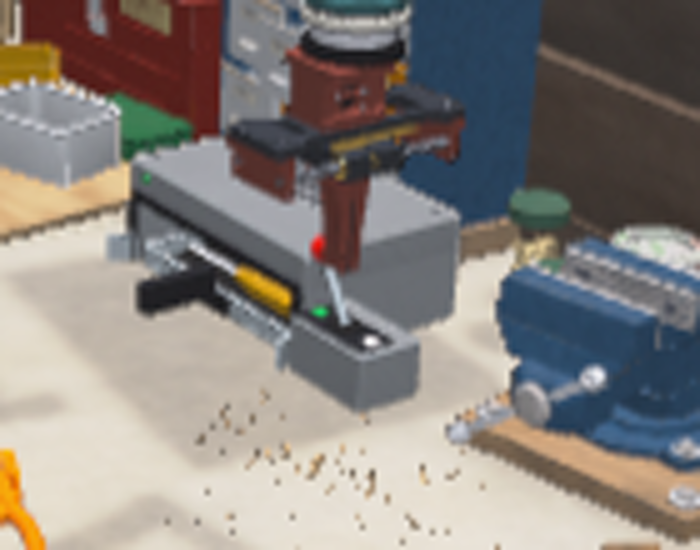

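send_rows --increments '[[[0, 0, 0], [0, 0, 0], -1], [[0, 0, 0], [0, 0, 0], -1], [[0, 0, 0], [0, 0, 0], -1], [[0, 0, 0], [0, 0, 0], -1], [[0, 0, 0], [0, 0, 0], -1]]'

```text
time: 31.0
ee_pos: [0.7067, 0.0076, 0.0583]
ee_rot: [0.488, 0.512, -0.488, 0.511]
ft_force: [-2.6, -1.9, -0.0]
gripper_width: 0.0001
```

send_rows --increments '[[[0, 0, 0], [0, 0, 0], -1], [[0, 0, 0], [0, 0, 0], -1], [[0, 0, 0], [0, 0, 0], -1]]'

```text
time: 31.38
ee_pos: [0.7068, 0.0076, 0.0583]
ee_rot: [0.488, 0.512, -0.488, 0.512]
ft_force: [-2.1, -2.9, -0.8]
gripper_width: 0.0005
```

send_rows --increments '[[[0, 0, 10], [0, 0, 0], -1], [[0, 0, 22], [0, 0, 0], -1], [[0, 0, 34], [0, 0, 0], -1], [[0, 0, 50], [0, 0, 0], -1], [[0, 0, 60], [0, 0, 0], -1]]'

```text
time: 32.0
ee_pos: [0.7099, -0.0538, 0.0584]
ee_rot: [0.488, 0.511, -0.488, 0.511]
ft_force: [0.1, -0.1, 1.6]
gripper_width: 0.0005
```

send_rows --increments '[[[-60, 0, 5], [0, 0, 0], -1], [[-110, -40, 10], [0, 0, 0], -1], [[-120, -90, 10], [0, 0, 0], -1], [[-120, -140, 0], [0, 0, 0], -1], [[-120, -180, -10], [0, 0, 0], -1]]'

```text
time: 32.62
ee_pos: [0.5275, -0.051, 0.1788]
ee_rot: [0.488, 0.511, -0.488, 0.511]
ft_force: [-0.4, -0.3, 0.6]
gripper_width: 0.0005
```

```bash
python3 - <<'E'
from h import *
o=bot.observe();print(o['ee_pos'],o['ft_force'],o['time'],o['gripper_width'])
c=vision.capture('wrist');save(c,'w28');C=cloud(c)
for k in ['lever_knob','tray_handle']:
    for r in vision.tip_of('wrist',k)[:1]:
            u,v=r['position'];print(k,round(r['score'],2),np.round([u,v]),np.round(ray(c,u,v,Z[k]),4))
c=vision.capture('side');cv2.imwrite('pics/side28.png',cv2.resize(c['img'][130:270,220:430,::-1],None,fx=3.7,fy=3.7,interpolation=cv2.INTER_CUBIC))
E
```

```text
[ 0.52753029 -0.05100878  0.17880277] [-0.37831383 -0.26948718  0.60351925] 32.625 0.00046752463776992507
lever_knob 0.67 [499. 156.] [7.005e-01 3.000e-04 1.130e-01]
```

View pics/w28.png

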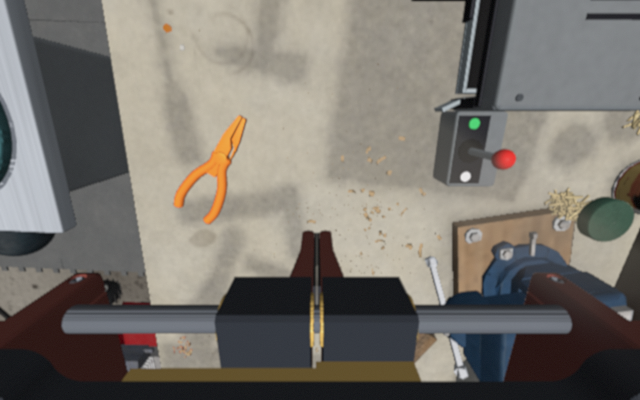

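View pics/side28.png

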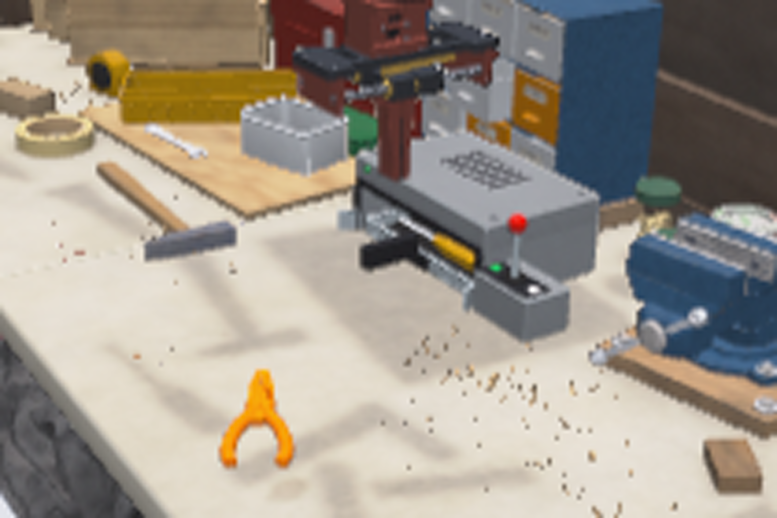

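```bash
python3 -c "
from h import *
print(sign_off())"
```

```text
the job is handed in; nothing more can be done
None
```

I did the job in the order asked and handed it in at about 33 s of the 72 s allowed. No verdict was reported.

- **Tools:** The screwdriver and the red-handled pliers lie flat, side by side, in the tray. I confirmed this with the wrist camera before sliding the tray.
- **Tray:** I slid it in by its handle until it stopped against the back at about 18 N. With the handle released, the end of the bar measured x ≈ 0.623 m. That puts the tray about 2 mm deeper than my estimate of fully home, which is within what I could measure.
- **Lever:** I pushed the knob towards the green dot from its right-hand side. It went about 29 mm, roughly 0.5 rad, measured from the finger's position. I held it for just over 1 s and backed off to the right. The last pictures show it upright and the robot touching nothing.
- **Left alone:** I did not touch the hammer or the orange pliers.

**What disagreed:**
- **Fingertips:** The cameras showed the fingertips about 40 mm above the reported TCP. Because of that, my first grasp of the screwdriver closed above the handle without moving it. I corrected for the offset from then on.
- **Forces:** While the tray was being pushed, the wrist also read a vertical force about as large as the push, 10–18 N. It was gone after release.
- **Networks:** Some network readings of the knob and mouth in the scene and side pictures were plainly wrong, and I ignored them.

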